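# Empty the casting mould and rack the tray

### The job

Draw the empty tray out of the low rack by its tab, lift every cast lug out of the open mould and stand it upright, base flat on the tray floor, then slide the loaded tray fully home into the rack and let go. Three to five lugs are in the mould; leave the tape roll, torch, pliers and spanner where they are.

Things in the scene. Friction and masses are not known exactly. Their poses are not given: they have to be found in the camera images.
- mould: Fixed dark steel open mould, a block 160 (x) x 220 (y) x 30 mm high; origin under its centre. Six pockets open at the top, 53 x 37 mm (long side along x) and 12 mm deep, floor 18 mm above the origin, centred at x = +-36 mm and y = -70, 0, +70 mm. Some pockets are empty.
- rack: Fixed low grey rack with one bay; origin on the bench where the tray's origin is when home. Mouth along its -y (robot's right). Inner width 162 mm (x); walls and roof from y = -78 to +120 mm, roof from 68 to 73 mm high, back stop at y = +115. Guide rails 24 mm high, same width, run on in front of the roof to y = -135, then flare out to -162. No floor: the tray slides on the bench.
- tray: Loose steel tray, 156 (x) x 226 (y) mm outside, floor 4 thick, rim 18 high, 3 to 4 thick, about 0.5 kg; origin under its centre. Starts empty in the rack, 5 to 50 mm short of home, axes along the rack's; home its origin is at the rack's origin (+2 mm y at the stop). Drawn out 215 mm it is clear of the roof, its rear still between the rails. Ordinary friction.
- tray_tab (a point): Middle of the top edge of the tray's black upright pull tab: a plate 70 mm wide (tray x), 10 mm thick (tray y), top 62 mm above the bench, on the tray's -y end at y = -118 mm. Grip it from above across its thickness to pull or push.
- lug_0: Loose cast aluminium eye lug, 80 g: base 50 (x) x 34 (y) x 12 mm; on its middle an upright eye plate 36 wide (x), 12 thick (y), round-topped, 40 mm above the underside. Origin under the base, z up. Starts in a mould pocket, base flush with the mould's top, x along the mould's; grip the eye across its 12 mm from above. All lugs are alike. None if absent.
- lug_1: Loose cast aluminium eye lug, 80 g: base 50 (x) x 34 (y) x 12 mm; on its middle an upright eye plate 36 wide (x), 12 thick (y), round-topped, 40 mm above the underside. Origin under the base, z up. Starts in a mould pocket, base flush with the mould's top, x along the mould's; grip the eye across its 12 mm from above. All lugs are alike. None if absent.
- lug_2: Loose cast aluminium eye lug, 80 g: base 50 (x) x 34 (y) x 12 mm; on its middle an upright eye plate 36 wide (x), 12 thick (y), round-topped, 40 mm above the underside. Origin under the base, z up. Starts in a mould pocket, base flush with the mould's top, x along the mould's; grip the eye across its 12 mm from above. All lugs are alike. None if absent.
- lug_3: Loose cast aluminium eye lug, 80 g: base 50 (x) x 34 (y) x 12 mm; on its middle an upright eye plate 36 wide (x), 12 thick (y), round-topped, 40 mm above the underside. Origin under the base, z up. Starts in a mould pocket, base flush with the mould's top, x along the mould's; grip the eye across its 12 mm from above. All lugs are alike. None if absent.
- lug_4: Loose cast aluminium eye lug, 80 g: base 50 (x) x 34 (y) x 12 mm; on its middle an upright eye plate 36 wide (x), 12 thick (y), round-topped, 40 mm above the underside. Origin under the base, z up. Starts in a mould pocket, base flush with the mould's top, x along the mould's; grip the eye across its 12 mm from above. All lugs are alike. None if absent.
- tape_roll: yellow tape roll lying flat, 68 mm across, 24 high, origin under its centre; a bystander
- torch: yellow torch lying, 132 mm long, 43 thick; a bystander
- pliers: red-handled pliers lying, 171 mm long; a bystander
- spanner: small spanner lying, 161 mm long; a bystander
There are look-alikes about, which are no part of the job. Leave any green look-alike of the lug_0 alone.

How it is judged:
By the outcome, as a careful person would: the job done as asked, in the order asked, and still so for the second after the job is handed in, with the robot touching nothing.
Of lug_0, lug_1, lug_2, lug_3, lug_4 only 3 to 5 are there at a start; the rules pass over those that are not, and their reading is None.
At some moment in a run one of tray may be knocked a few centimetres aside while the robot is not near it.
Once in a run the grip may slacken for a moment while it holds something.
It also fails if it takes over 210 s, if anything falls off the work surface, if the arm or the gripper's body presses on something with over 40 N, if the wrist force passes 120 N, or if a joint passes its speed limit or range.

### The arm

A 6-joint arm with a two-finger parallel gripper is mounted at the origin on a cart in front of the work surface, level with it; the furniture and walls round the work are solid. World frame = base frame: x ahead of the robot, y to its left, z up, the work surface at z = 0. Lengths are in m, angles in degrees, forces in N, time in s.
With the tool pointing down it reaches from about 0.4 to 0.825 m from the base axis. Payload 7 kg.
Tool frame: the origin (TCP) lies between the finger pads; the fingertips stand 22 mm ahead of it and the grasp point (between the pads) lies 3 mm ahead of it; z points along the fingers, y is the line along which they close (so a half turn about z gives the same grasp; the last joint's range is limited). The gripper opens to 88 mm and grips with 3 to 60 N. Pads are 19 mm wide; open, the fingers measure 130 mm over their backs; the gripper's body (78 mm by 193 mm) begins 47 mm behind the grasp point.
Start: joints at [82.34, 20.546, 0.682, 0, -70.136, -16.507], TCP at [0.276, 0.616, 0.223] pointing down, gripper open.
Joint ranges: [-176.03, 176.03], [-82.01, 121.73], [-58.28, 71.71], [-173.87, 95.51], [-174.79, -0.11], [-173.66, 173.66]. Speed limits (degrees/s): [136.94, 136.94, 172.46, 180, 180, 180].

### API

Orientations are given as [roll, pitch, yaw] about the fixed x, y, z axes, in that order (R = Rz(yaw) Ry(pitch) Rx(roll)).
In Python, from plant import ctrl gives the robot as it stands.
- The arm moves only by the tool apply_moves, never from a script. Its argument "targets" is a list of rows, each an object with "travel": the shift along the tool's x, y, z in mm, a list of three; "roll": the turn about the tool's z in degrees; "jaw": the finger opening in mm, from 0 to 87.6. In form: [{"travel": [tx, ty, tz], "roll": roll, "jaw": jaw}, ...]. A call has 1 to 10 rows; each row shifts and turns the commanded pose from where the row before left it, along the tool's axes as they then stand; what a row does not reach is not made up. A row lasts 1/10 s, in which the tool goes at most 50 mm and 8.59 degrees, less where a joint would pass 70% of its speed; a pose out of reach is approached as far as the arm can. A call with a gripper value outside its range is refused whole. The fingers move at their own pace and stop on an object; the grip force is fixed at half the most. Time passes only in rows, so rows that do not move let the fingers close. It gives the time, the measured TCP pose, the force, the opening and the grip force at its end, in the units of the state.
- ctrl.get_obs(): the state, without advancing time (a new reading comes with each control period).
- ctrl.snapshot(name): name is "scene" or "top" or "wrist"; returns the picture (400x640x3 uint8, red, green, blue); there is no depth.
- ctrl.calibration(name): a dict with "K" (3x3 intrinsics, pixels), "extrinsics" (4x4, takes a point from camera to world coordinates); the wrist camera has in their place "hand_eye" (4x4, takes a point from camera to tool coordinates, whose origin is the TCP and whose axes are the flange's). Camera axes: x right, y down, z forward; pixel columns grow to the right and rows downward; lengths in m; the calibration is good to about 2 mm. A picture is of the moment at which its call begins: read the wrist's pose just before it. calibration takes no time and is no camera call.
- ctrl.close_job(): hands the job in; it is judged then, once.
The state is a dict: "clock": time; "joint_pos": joint angles; "qvel": joint speeds; "tau": joint torques, N m; "tool_pos": TCP position; "orientation": TCP orientation; "force": force on the tool from outside, world axes, zero at the start; "moment": the same for the moment, N m; "opening": finger opening in m; "gripper_force": force on a finger pad.
Only numpy, scipy, OpenCV 4.12 (cv2) and the standard library are available. Lean on these libraries where they do the work, as an engineer would, in place of code of your own. Each camera call takes 0.05 s, during which the arm holds its last target. There are 200 camera calls.

## Working session

There is one attempt and no reset: what is moved stays moved. The work goes in short steps, Python scripts to look and compute and a tool call to move; the robot and the scene stay as the last step left them, time stands still between calls to the robot, and variables do not carry over. Pictures are saved under pics/ and viewed, at most 14 in all, crops included, and the job is handed in when it is done.

Besides the shell and the picture viewer there is one more tool, called after "Emit:" as name([rows], argument=value, ...), one row to a line, values as JSON. apply_moves: Moves the arm, as the interface text tells. Its arguments: {"type":"object","properties":{"targets":{"type":"array","items":{"type":"object","properties":{"travel":{"type":"array","items":{"type":"number"}},"roll":{"type":"number"},"jaw":{"type":"number"}}}}},"required":["targets"]}

```bash
ls; mkdir -p pics
python3 - <<'E'
from plant import ctrl
import cv2
o=ctrl.get_obs(); print(o)
for n in ["scene","top"]:
    cv2.imwrite(f"pics/{n}0.png",ctrl.snapshot(n)[:,:,::-1]); c=ctrl.calibration(n); print(n,c)
print(ctrl.calibration("wrist"))
E
```

```text
pics
{'clock': 0.0, 'joint_pos': array([ 8.23378246e+01,  2.05911613e+01,  6.34651424e-01, -2.00917193e-02,
       -7.01373903e+01, -1.65095545e+01]), 'qvel': array([-0.00180698,  0.07821939,  0.06591399,  0.02733655,  0.05792502,
        0.12702861]), 'tau': array([ 1.62910026e-03, -5.82714415e+01,  2.93058836e+01,  6.99696198e+00,
        6.97512121e-03, -1.62443766e-04]), 'tool_pos': array([0.27618766, 0.61536373, 0.22183256]), 'orientation': array([ 1.79904603e+02, -8.57775005e-03, -2.41785647e+01]), 'force': array([-0.1039044 ,  0.0706276 ,  0.31669167]), 'moment': array([-0.05405586,  0.00259553,  0.03955379]), 'gripper_force': 0.0, 'opening': 0.08768271395937065}
scene {'K': array([[361.59860006,   0.        , 317.47323715],
       [  0.        , 361.59860006, 200.20214701],
       [  0.        ,   0.        ,   1.        ]]), 'extrinsics': array([[ 0.91167257, -0.20908298,  0.35374769,  0.16803122],
       [-0.41015982, -0.41077082,  0.81427038, -0.84424144],
       [-0.02494085, -0.88744106, -0.46024593,  0.52045309],
       [ 0.        ,  0.        ,  0.        ,  1.       
[... 341 characters left out ...]
6645248e-01],
       [ 1.40402747e-03, -3.74024717e-01, -9.27417673e-01,
         1.62342538e+00],
       [ 0.00000000e+00,  0.00000000e+00,  0.00000000e+00,
         1.00000000e+00]])}
{'K': array([[284.64254454,   0.        , 321.48807923],
       [  0.        , 284.64254454, 202.24068075],
       [  0.        ,   0.        ,   1.        ]]), 'hand_eye': array([[-6.62589657e-04, -9.61040846e-01, -2.76405597e-01,
         7.38055462e-02],
       [ 9.99999394e-01, -8.79801353e-04,  6.61838194e-04,
        -1.36266897e-04],
       [-8.79235556e-04, -2.76404991e-01,  9.61040846e-01,
        -1.61704267e-01],
       [ 0.00000000e+00,  0.00000000e+00,  0.00000000e+00,
         1.00000000e+00]])}
```

View pics/top0.png

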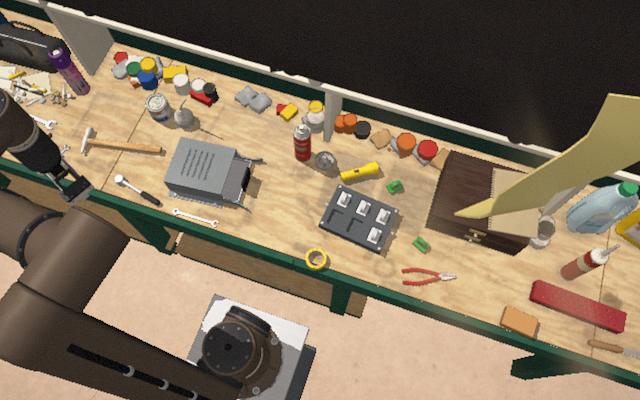

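View pics/scene0.png

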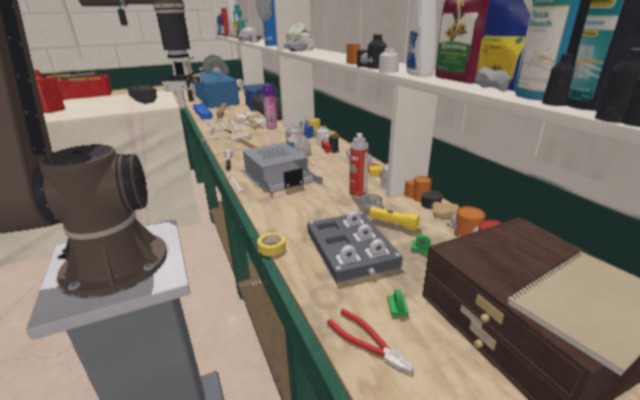

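The top view shows the rack at about (208,172) with its mouth to the right and the tab at about (243,183). The mould is at about (358,218) with four lugs. The green decoys are at (395,186) and (421,244).

Run:
```python
import cv2
im=cv2.imread("pics/top0.png")[125:265,155:415]
cv2.imwrite("pics/c1.png",cv2.resize(im,None,fx=3,fy=3,interpolation=cv2.INTER_CUBIC))
```

```text
(no output)
```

View pics/c1.png

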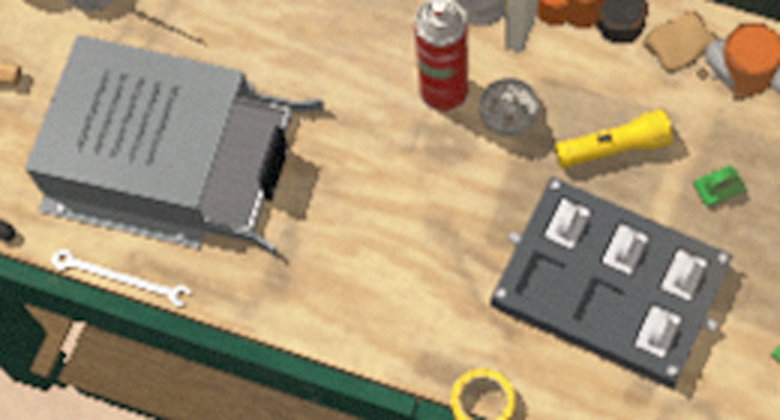

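```bash
cat > h.py <<'E'
import numpy as np, cv2
from scipy.spatial.transform import Rotation as R
from plant import ctrl
def pose(o):
    T=np.eye(4); T[:3,:3]=R.from_euler('xyz',o['orientation'],degrees=True).as_matrix(); T[:3,3]=o['tool_pos']; return T
def snap(n,f=None):
    o=ctrl.get_obs(); im=ctrl.snapshot(n)[:,:,::-1].copy()
    c=ctrl.calibration(n); E=pose(o)@c['hand_eye'] if n=='wrist' else c['extrinsics']
    if f: cv2.imwrite(f'pics/{f}.png',im); np.savez(f'pics/{f}.npz',K=c['K'],E=E)
    return im,c['K'],E
def cast(px,z,K,E):
    px=np.atleast_2d(np.array(px,float)); d=np.c_[px,np.ones(len(px))]@np.linalg.inv(K).T@E[:3,:3].T
    return E[:3,3]+d*((z-E[2,3])/d[:,2])[:,None]
def proj(P,K,E):
    P=np.atleast_2d(P); c=(P-E[:3,3])@E[:3,:3]; u=c@K.T; return u[:,:2]/u[:,2:]
def moves(o,goal,yaw=None):
    """tool-frame shift mm and roll deg to a world goal (m)"""
    T=pose(o); t=T[:3,:3].T@(np.array(goal)-T[:3,3])*1000
    return np.round(t,1)
E
python3 - <<'E'
from h import *
c=ctrl.calibration('top');K,E=c['K'],c['extrinsics']
f=lambda l:np.array(l)/3+[155,125]
M=cast(f([(553,180),(732,252),(677,384),(492,303)]),.03,K,E)[:,:2];print('mould',M.round(3),M.mean(0))
print('roof',cast(f([(82,36),(243,70),(202,205),(30,170)]),.073,K,E)[:,:2].round(3))
print('tab',cast(f([(285,127),(262,195)]),.062,K,E)[:,:2].round(3))
print('lugs',cast(f([(572,215),(630,240),(690,267),(664,322)]),.04,K,E)[:,:2].round(3))
E
```

```text
mould [[ 0.62  -0.1  ]
 [ 0.603 -0.312]
 [ 0.439 -0.298]
 [ 0.46  -0.083]] [ 0.53040339 -0.19825964]
roof [[0.594 0.455]
 [0.614 0.266]
 [0.448 0.245]
 [0.424 0.438]]
tab [[0.568 0.199]
 [0.484 0.191]]
lugs [[ 0.582 -0.134]
 [ 0.575 -0.203]
 [ 0.567 -0.274]
 [ 0.497 -0.265]]
```

Emit:
apply_moves([
  {"travel": [37,29,0],"roll": 0,"jaw": 40},
  {"travel": [37,29,0],"roll": 0,"jaw": 40},
  {"travel": [37,29,0],"roll": 0,"jaw": 40},
  {"travel": [37,29,0],"roll": 0,"jaw": 40},
  {"travel": [37,29,0],"roll": 0,"jaw": 40},
  {"travel": [37,29,0],"roll": 0,"jaw": 40},
  {"travel": [37,29,0],"roll": 0,"jaw": 40},
  {"travel": [37,29,0],"roll": 0,"jaw": 40},
  {"travel": [37,29,0],"roll": 0,"jaw": 40},
  {"travel": [37,29,0],"roll": 0,"jaw": 40},
])

```text
clock: 1.1
tool_pos: [0.4955, 0.1979, 0.2227]
orientation: [-180.0, 0.0, -24.1]
force: [0.9, 0.2, 0.0]
opening: 0.04
gripper_force: 0.0
```

Emit:
apply_moves([
  {"travel": [0,0,0],"roll": -7.5,"jaw": 40},
  {"travel": [0,0,0],"roll": -7.5,"jaw": 40},
  {"travel": [0,0,0],"roll": -7.5,"jaw": 40},
  {"travel": [0,0,0],"roll": -7.5,"jaw": 40},
  {"travel": [0,0,0],"roll": 0,"jaw": 40},
  {"travel": [0,0,0],"roll": 0,"jaw": 40},
])

```text
clock: 1.7
tool_pos: [0.495, 0.1997, 0.2225]
orientation: [180.0, 0.0, 5.6]
force: [-0.7, -0.2, -0.1]
opening: 0.0402
gripper_force: 0.0
```

Run:
```python
from h import *
im,K,E=snap('wrist','w1')
```

```text
(no output)
```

View pics/w1.png

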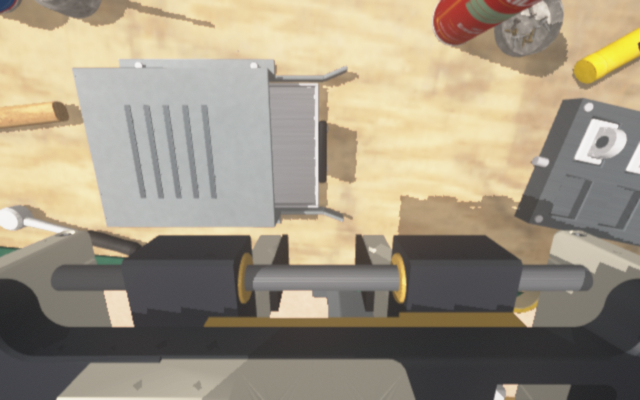

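Rack roof spans about (76..274, 66..226), and the tray tab shows edge-on at about (322,122)–(322,182).

Run:
```python
from h import *
im=cv2.imread('pics/w1.png');d=np.load('pics/w1.npz');K,E=d['K'],d['E']
g=im.max(2); m=np.zeros_like(g); m[100:205,310:340]=(g[100:205,310:340]<60)*255
ys,xs=np.nonzero(m); print(len(xs),xs.min(),xs.max(),ys.min(),ys.max())
c=max(cv2.findContours(m,0,1)[0],key=cv2.contourArea); b=cv2.minAreaRect(c); print(b)
ends=[(b[0][0],ys.min()),(b[0][0],ys.max())]
print('tab',cast([b[0]]+ends,.062,K,E).round(4))
# roof front edge & tray rim edge: column gradients
for r in range(80,200,30):
    row=cv2.GaussianBlur(im,(3,3),0)[r].astype(int).sum(1); dd=np.diff(row); print(r,[(i,dd[i]) for i in range(255,330) if abs(dd[i])>45])
print('roof',cast([(76,68),(274,60),(274,226),(107,226)],.073,K,E).round(4))
print(E[:3,3])
```

```text
Traceback (most recent call last):
ValueError: zero-size array to reduction operation minimum which has no identity
```

Run:
```python
from h import *
im=cv2.imread('pics/w1.png');d=np.load('pics/w1.npz');K,E=d['K'],d['E']
print(im.max(2)[150,312:332])
g=im.max(2); m=np.zeros_like(g); m[100:205,310:340]=(g[100:205,310:340]<85)*255
c=max(cv2.findContours(m,0,1)[0],key=cv2.contourArea); b=cv2.minAreaRect(c); x,y,w,h=cv2.boundingRect(c);print(b,x,y,w,h)
print('tab',cast([b[0],(b[0][0],y),(b[0][0],y+h)],.062,K,E).round(4))
for r in range(80,200,30):
    row=cv2.GaussianBlur(im,(3,3),0)[r].astype(int).sum(1); dd=np.diff(row); print(r,[(i,int(dd[i])) for i in range(255,330) if abs(dd[i])>45])
print('roof',cast([(76,68),(274,60),(274,226),(107,226)],.073,K,E).round(4))
print(E[:3,3])
```

```text
[164 166 184 224 237 228 149  87  84  83  80  77  75  75 105 157 170 171
 170 170]
((322.0, 151.5), (59.0, 6.0), 90.0) 319 122 7 60
tab [[0.5351 0.2033 0.062 ]
 [0.5668 0.2064 0.062 ]
 [0.5004 0.1999 0.062 ]]
80 [(266, -66), (267, -91), (268, -63)]
110 [(268, -50), (313, 61), (314, 79), (316, -49), (317, -112), (318, -83), (327, 66), (328, 60)]
140 [(269, -53), (313, 47), (314, 79), (315, 53), (316, -56), (317, -171), (318, -150), (319, -46), (325, 56), (326, 77)]
170 [(313, 57), (314, 89), (315, 48), (316, -60), (317, -173), (318, -165), (319, -60), (325, 70), (326, 91), (327, 48)]
roof [[0.5947 0.4564 0.073 ]
 [0.6213 0.2597 0.073 ]
 [0.4453 0.2507 0.073 ]
 [0.4265 0.4443 0.073 ]]
[0.56870755 0.20760556 0.38420701]
```

Emit:
apply_moves([
  {"travel": [13,0,30],"roll": 0,"jaw": 40},
  {"travel": [13,0,30],"roll": 0,"jaw": 40},
  {"travel": [13,0,30],"roll": 0,"jaw": 40},
  {"travel": [0,0,30],"roll": 0,"jaw": 40},
  {"travel": [0,0,26],"roll": 0,"jaw": 40},
  {"travel": [0,0,26],"roll": 0,"jaw": 40},
  {"travel": [0,0,0],"roll": 0,"jaw": 40},
  {"travel": [0,0,0],"roll": 0,"jaw": 40},
])

```text
clock: 2.55
tool_pos: [0.5341, 0.2037, 0.051]
orientation: [180.0, 0.0, 5.8]
force: [0.9, -0.0, 2.0]
opening: 0.0404
gripper_force: 0.0
```

Emit:
apply_moves([
  {"travel": [0,0,0],"roll": 0,"jaw": 0},
  {"travel": [0,0,0],"roll": 0,"jaw": 0},
  {"travel": [0,0,0],"roll": 0,"jaw": 0},
  {"travel": [0,0,0],"roll": 0,"jaw": 0},
  {"travel": [0,0,0],"roll": 0,"jaw": 0},
  {"travel": [0,0,0],"roll": 0,"jaw": 0},
])

```text
clock: 3.15
tool_pos: [0.5342, 0.2035, 0.0514]
orientation: [180.0, -0.0, 5.8]
force: [-1.5, -2.9, 6.4]
opening: 0.0094
gripper_force: 30.0
```

Emit:
apply_moves([
  {"travel": [0,10,0],"roll": 0,"jaw": 0},
  {"travel": [0,20,0],"roll": 0,"jaw": 0},
  {"travel": [0,25,0],"roll": 0,"jaw": 0},
  {"travel": [0,25,0],"roll": 0,"jaw": 0},
  {"travel": [0,25,0],"roll": 0,"jaw": 0},
  {"travel": [0,25,0],"roll": 0,"jaw": 0},
  {"travel": [0,25,0],"roll": 0,"jaw": 0},
  {"travel": [0,25,0],"roll": 0,"jaw": 0},
  {"travel": [0,15,0],"roll": 0,"jaw": 0},
  {"travel": [0,8,0],"roll": 0,"jaw": 0},
])

```text
clock: 4.15
tool_pos: [0.5557, 0.0018, 0.0514]
orientation: [-179.9, -0.1, 5.8]
force: [-0.8, 7.5, 5.5]
opening: 0.0093
gripper_force: 30.0
```

Emit:
apply_moves([
  {"travel": [0,0,0],"roll": 0,"jaw": 40},
  {"travel": [0,0,0],"roll": 0,"jaw": 40},
  {"travel": [0,0,0],"roll": 0,"jaw": 40},
  {"travel": [0,0,0],"roll": 0,"jaw": 40},
  {"travel": [0,0,-50],"roll": 0,"jaw": 40},
  {"travel": [0,0,-50],"roll": 0,"jaw": 40},
  {"travel": [0,0,-50],"roll": 0,"jaw": 40},
  {"travel": [0,0,-30],"roll": 0,"jaw": 40},
])

```text
clock: 4.95
tool_pos: [0.5557, 0.0021, 0.2351]
orientation: [-180.0, -0.3, 5.9]
force: [0.5, -0.2, 0.3]
opening: 0.0401
gripper_force: 0.0
```

Run:
```python
from h import *
im,K,E=snap('wrist','w2')
```

Emit:
apply_moves([
  {"travel": [-13,37,0],"roll": 0,"jaw": 40},
  {"travel": [-13,37,0],"roll": 0,"jaw": 40},
  {"travel": [-13,37,0],"roll": 0,"jaw": 40},
  {"travel": [-13,37,0],"roll": 0,"jaw": 40},
  {"travel": [-13,37,0],"roll": 0,"jaw": 40},
  {"travel": [0,0,0],"roll": 5.5,"jaw": 40},
  {"travel": [0,0,0],"roll": 5.5,"jaw": 40},
  {"travel": [0,0,0],"roll": 0,"jaw": 40},
  {"travel": [0,0,0],"roll": 0,"jaw": 40},
])

```text
clock: 5.9
tool_pos: [0.5087, -0.1886, 0.2304]
orientation: [-180.0, 0.0, -5.0]
force: [0.6, -1.3, 0.4]
opening: 0.0402
gripper_force: 0.0
```

Run:
```python
from h import *
im,K,E=snap('wrist','w3')
a=cv2.imread('pics/w2.png')
cv2.imwrite('pics/w23.png',np.vstack([a[:240],im[:260]]))
```

```text
(no output)
```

View pics/w23.png

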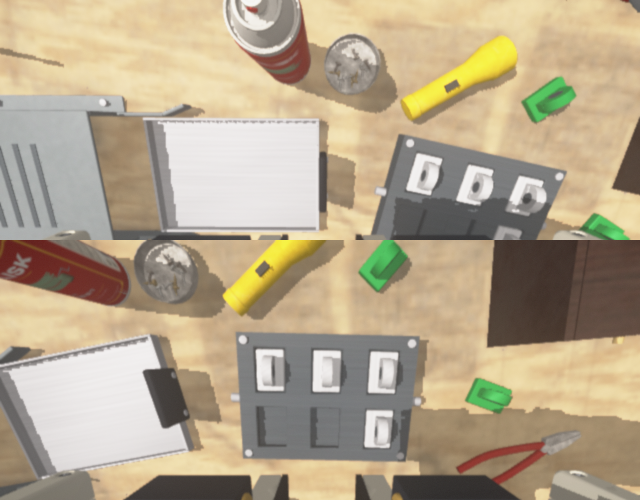

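w2 (top) shows the tray drawn clear of the roof, and empty. w3 (bottom) shows lugs at about (270,371), (326,371), (384,371) and (380,430) in the stacked image. The mould's corner screws are at about (242,340), (411,343), (400,456) and (249,453).

Run:
```python
from h import *
im=cv2.imread('pics/w3.png');d=np.load('pics/w3.npz');K,E=d['K'],d['E']
g=im.max(2); m=(g>150).astype(np.uint8)*255
hull=np.array([(238,95),(416,97),(403,219),(243,217)]); z=np.zeros_like(m); cv2.fillConvexPoly(z,hull,255)
n,l,s,c=cv2.connectedComponentsWithStats(m&z)
scr=[];lug=[]
for i in range(1,n):
    if 6<s[i,4]<150: scr.append(c[i])
    if s[i,4]>=300:
        p=np.argwhere(l==i)[:,::-1].astype(np.float32)
        P=cast(p,.03,K,E)[:,:2]; r=cv2.minAreaRect((P*1000).astype(np.float32)); lug.append(r); print('lug',s[i],np.round(r[0],1),np.round(r[1],1),round(r[2],1))
S=cast(scr,.03,K,E)[:,:2]*1000; print('screws',S.round(1),[list(x.round(1)) for x in scr])
```

```text
lug [ 255  109   29   42 1050] [ 576.4 -130.1] [33.9 49.7] 83.7
lug [ 312  110   29   43 1141] [ 568.7 -199.2] [34.  50.4] 84.0
lug [ 368  111   31   43 1117] [ 561.2 -268.4] [34.4 50.2] 82.9
lug [364 170  29  38 963] [ 490.  -260.6] [34.1 50.4] 83.4
screws [[ 614.7 -102.3]
 [ 592.6 -304.5]
 [ 489.9  -81.4]
 [ 472.7  -86.8]] [[np.float64(242.1), np.float64(99.2)], [np.float64(411.4), np.float64(103.0)], [np.float64(242.0), np.float64(200.5)], [np.float64(248.1), np.float64(212.5)]]
```

Run:
```python
from h import *
def tr(a,b,yaw):
    c,s=np.cos(np.radians(yaw)),np.sin(np.radians(yaw)); d=(np.array(b)-a)*1000
    return np.round([c*d[0]+s*d[1], s*d[0]-c*d[1]],1)
L=np.array([[576.4,-130.1],[568.7,-199.2],[561.2,-268.4],[490,-260.6]])/1000
P=np.array([[.5776,.1529],[.5040,.1455],[.5857,.0734],[.5121,.0659]])
print(tr([.5087,-.1886],L[0],-6.3))
for i in range(4):
    print(i,'carry@-6.3',tr(L[i],P[i],-6.3), 'back@-6.3', tr(P[i],L[(i+1)%4],-6.3))
im=cv2.imread('pics/w2.png');d=np.load('pics/w2.npz');print(proj(np.c_[P,[.004]*4],d['K'],d['E']).round())
# tray corners in w2, outer rim top z=.018
o=np.array([.5438,.1194]);u=np.array([.9949,.1011]);v=np.array([-.1011,.9949])
C=[np.r_[o+a*.078*u+b*.113*v,.018] for a,b in [(1,1),(1,-1),(-1,-1),(-1,1)]];print(proj(C,d['K'],d['E']).round())
```

```text
[ 60.9 -65.6]
0 carry@-6.3 [ -29.9 -281.4] back@-6.3 [ 29.8 351. ]
1 carry@-6.3 [-102.1 -335.5] back@-6.3 [102.3 405.1]
2 carry@-6.3 [ -13.2 -342.4] back@-6.3 [-58.5 342.5]
3 carry@-6.3 [ -13.9 -327. ] back@-6.3 [ 85.4 187.8]
[[213. 149.]
 [218. 201.]
 [272. 149.]
 [274. 201.]]
[[141. 118.]
 [318. 118.]
 [318. 232.]
 [160. 232.]]
```

Emit:
apply_moves([
  {"travel": [0,0,0],"roll": 1.3,"jaw": 40},
  {"travel": [20,-22,30],"roll": 0,"jaw": 40},
  {"travel": [20,-22,35],"roll": 0,"jaw": 40},
  {"travel": [21,-22,35],"roll": 0,"jaw": 40},
  {"travel": [0,0,0],"roll": 0,"jaw": 40},
  {"travel": [0,0,0],"roll": 0,"jaw": 40},
])

```text
clock: 6.55
tool_pos: [0.5766, -0.1296, 0.1297]
orientation: [180.0, 0.1, -6.4]
force: [-0.4, -1.3, 1.1]
opening: 0.0401
gripper_force: 0.0
```

Emit:
apply_moves([
  {"travel": [0,0,30],"roll": 0,"jaw": 40},
  {"travel": [0,0,26],"roll": 0,"jaw": 40},
  {"travel": [0,0,20],"roll": 0,"jaw": 40},
  {"travel": [0,0,0],"roll": 0,"jaw": 40},
  {"travel": [0,0,0],"roll": 0,"jaw": 0},
  {"travel": [0,0,0],"roll": 0,"jaw": 0},
  {"travel": [0,0,0],"roll": 0,"jaw": 0},
  {"travel": [0,0,0],"roll": 0,"jaw": 0},
  {"travel": [0,0,0],"roll": 0,"jaw": 0},
])

```text
clock: 7.45
tool_pos: [0.5771, -0.1302, 0.0554]
orientation: [-180.0, -0.1, -6.5]
force: [-0.1, -0.5, 0.1]
opening: 0.0055
gripper_force: 0.0
```

Run:
```python
from h import *
print(ctrl.get_obs()['opening'])
im,K,E=snap('wrist','w4')
im2,K,E=snap('top')
cv2.imwrite('pics/w4b.png',np.vstack([im[:300],cv2.resize(im2[150:260,240:440],(640,352),interpolation=cv2.INTER_CUBIC)[:300]]))
```

```text
0.0054744943717732935
```

View pics/w4b.png

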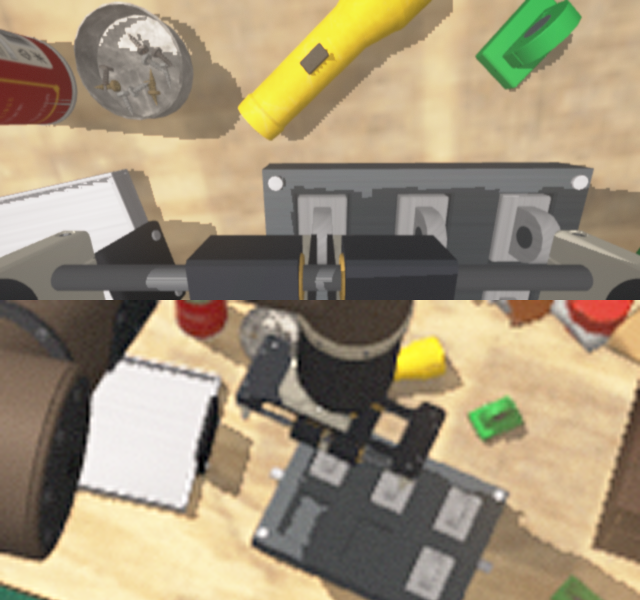

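The fingers straddle lug 1's eye at about (322,240), but the opening reads 5.5 mm. I'll let it settle.

Emit:
apply_moves([
  {"travel": [0,0,0],"roll": 0,"jaw": 0},
  {"travel": [0,0,0],"roll": 0,"jaw": 0},
  {"travel": [0,0,0],"roll": 0,"jaw": 0},
])

```text
clock: 7.85
tool_pos: [0.5768, -0.1302, 0.0547]
orientation: [180.0, 0.0, -6.5]
force: [1.3, 0.3, 0.1]
opening: 0.0001
gripper_force: 0.0
```

Run:
```python
from h import *
im,K,E=snap('wrist','w5')
a=cv2.imread('pics/w4.png')
f=lambda x:cv2.resize(x[150:310,230:430],(800,640)[:2] if 0 else (400,320),interpolation=cv2.INTER_CUBIC)
cv2.imwrite('pics/w5b.png',np.hstack([f(a),f(im)]))
o=ctrl.get_obs();T=pose(o)
for t in ([0,0,.022],[0,.02,.022]): print(proj((T@np.r_[t,1])[:3],K,E))
```

```text
[[321.91558387 231.42754179]]
[[350.80684035 231.39719074]]
```

View pics/w5b.png

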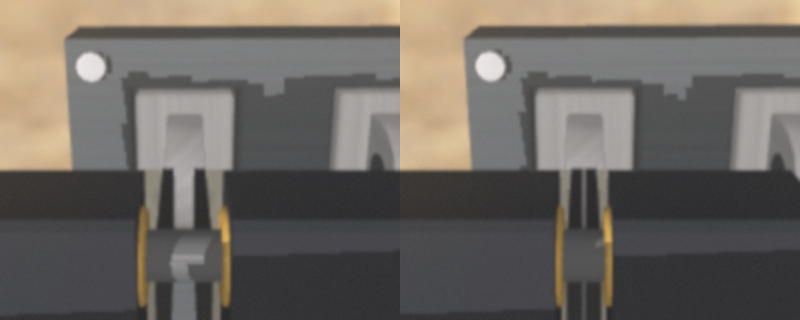

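Run:
```python
from h import *
d=np.load('pics/w5.npz');K,E=d['K'],d['E']
c,s=np.cos(np.radians(-6.3)),np.sin(np.radians(-6.3));u=np.array([c,s,0]);v=np.array([-s,c,0])
o=np.array([.5764,-.1301,.018])
f=lambda x,y,z:proj(o+x*u+y*v+[0,0,z],K,E)[0].round(1)
print('base +x corners',f(.025,.017,.012),f(.025,-.017,.012))
print('eye top',f(0,.006,.04),f(0,-.006,.04),'eye +x edge at base',f(.018,0,.012),'at z22',f(.018,0,.022),f(.0127,0,.0347))
print('mould corner screw',f(.04,.03,.012))
print('tcp z, tips',ctrl.get_obs()['tool_pos'])
```

```text
base +x corners [296.7 196.1] [346.9 196. ]
eye top [312.1 247.7] [331.9 247.6] eye +x edge at base [321.8 205.9] at z22 [321.8 210.4] [321.9 224.9]
mould corner screw [276.4 174.3]
tcp z, tips [ 0.57678285 -0.13015169  0.05468704]
```

Emit:
apply_moves([
  {"travel": [0,0,-20],"roll": 0,"jaw": 0},
  {"travel": [0,0,-30],"roll": 0,"jaw": 0},
  {"travel": [0,0,-30],"roll": 0,"jaw": 0},
  {"travel": [-40,0,0],"roll": 0,"jaw": 40},
  {"travel": [-30,0,-10],"roll": 0,"jaw": 40},
  {"travel": [0,0,0],"roll": 0,"jaw": 40},
])

```text
clock: 8.5
tool_pos: [0.5045, -0.1221, 0.1461]
orientation: [-180.0, -0.1, -6.5]
force: [0.9, -1.2, 1.2]
opening: 0.0186
gripper_force: 0.0
```

Run:
```python
from h import *
im,K,E=snap('wrist','w6')
cv2.imwrite('pics/w6b.png',cv2.resize(im[100:350,200:520],(768,600),interpolation=cv2.INTER_CUBIC))
```

```text
(no output)
```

View pics/w6b.png

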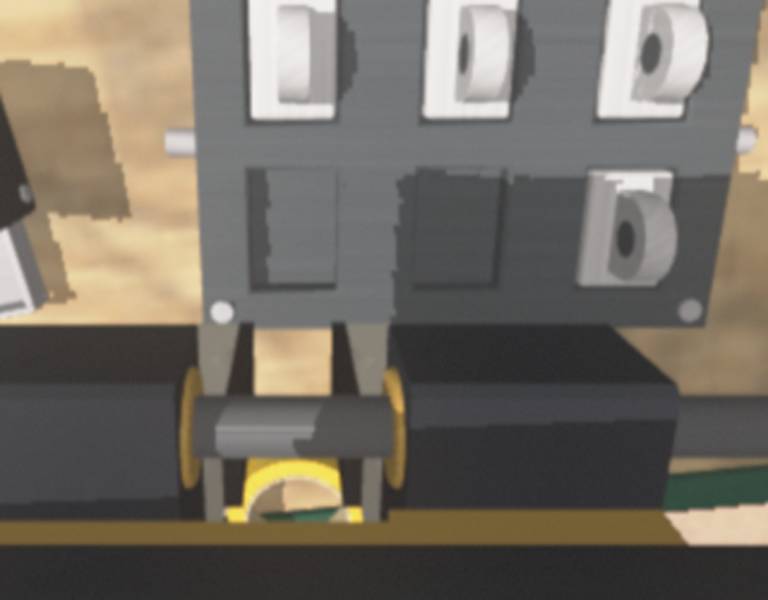

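The lug is still seated and the fingers closed to nothing. In the image the finger ends look shorter than the stated 22 mm, so I'll go back and descend further while watching the force.

Emit:
apply_moves([
  {"travel": [36,0,0],"roll": 0,"jaw": 40},
  {"travel": [36,0,0],"roll": 0,"jaw": 40},
  {"travel": [0,0,30],"roll": 0,"jaw": 40},
  {"travel": [0,0,30],"roll": 0,"jaw": 40},
  {"travel": [0,0,30],"roll": 0,"jaw": 40},
  {"travel": [0,0,0],"roll": 0,"jaw": 40},
  {"travel": [0,0,2],"roll": 0,"jaw": 40},
  {"travel": [0,0,2],"roll": 0,"jaw": 40},
  {"travel": [0,0,0],"roll": 0,"jaw": 40},
])

```text
clock: 9.45
tool_pos: [0.5798, -0.1304, 0.0521]
orientation: [-180.0, -0.1, -6.5]
force: [-0.7, 0.1, -0.6]
opening: 0.0399
gripper_force: 0.0
```

Emit:
apply_moves([
  {"travel": [0,0,2],"roll": 0,"jaw": 40},
  {"travel": [0,0,0],"roll": 0,"jaw": 40},
])

```text
clock: 9.65
tool_pos: [0.579, -0.1304, 0.0494]
orientation: [-180.0, -0.1, -6.5]
force: [0.1, -0.8, -0.2]
opening: 0.04
gripper_force: 0.0
```

Emit:
apply_moves([
  {"travel": [-2,0,2],"roll": 0,"jaw": 40},
  {"travel": [0,0,2],"roll": 0,"jaw": 40},
  {"travel": [0,0,0],"roll": 0,"jaw": 40},
])

```text
clock: 9.95
tool_pos: [0.5765, -0.1302, 0.0445]
orientation: [180.0, 0.0, -6.5]
force: [0.2, -0.5, 0.2]
opening: 0.0398
gripper_force: 0.0
```

Emit:
apply_moves([
  {"travel": [0,0,2],"roll": 0,"jaw": 40},
  {"travel": [0,0,2],"roll": 0,"jaw": 40},
  {"travel": [0,0,0],"roll": 0,"jaw": 40},
])

```text
clock: 10.25
tool_pos: [0.5766, -0.1302, 0.0403]
orientation: [180.0, 0.0, -6.5]
force: [0.3, -0.2, 0.5]
opening: 0.04
gripper_force: 0.0
```

Emit:
apply_moves([
  {"travel": [0,0,2],"roll": 0,"jaw": 0},
  {"travel": [0,0,0],"roll": 0,"jaw": 0},
  {"travel": [0,0,0],"roll": 0,"jaw": 0},
  {"travel": [0,0,0],"roll": 0,"jaw": 0},
  {"travel": [0,0,0],"roll": 0,"jaw": 0},
  {"travel": [0,0,0],"roll": 0,"jaw": 0},
])

```text
clock: 10.85
tool_pos: [0.5768, -0.1302, 0.0388]
orientation: [-180.0, 0.0, -6.5]
force: [0.3, 0.1, 0.3]
opening: 0.0119
gripper_force: 30.0
```

Emit:
apply_moves([
  {"travel": [0,0,0],"roll": 0,"jaw": 26},
  {"travel": [0,0,0],"roll": 0,"jaw": 26},
  {"travel": [0,0,3],"roll": 0,"jaw": 26},
  {"travel": [0,0,3],"roll": 0,"jaw": 26},
  {"travel": [0,0,0],"roll": 0,"jaw": 26},
])

```text
clock: 11.35
tool_pos: [0.5764, -0.1302, 0.0321]
orientation: [180.0, 0.1, -6.5]
force: [0.1, -0.2, 0.1]
opening: 0.0259
gripper_force: 0.0
```

Emit:
apply_moves([
  {"travel": [0,0,2],"roll": 0,"jaw": 26},
  {"travel": [0,0,2],"roll": 0,"jaw": 26},
  {"travel": [0,0,0],"roll": 0,"jaw": 26},
])

```text
clock: 11.65
tool_pos: [0.5766, -0.1301, 0.0284]
orientation: [180.0, 0.0, -6.5]
force: [-0.2, -0.6, -0.3]
opening: 0.026
gripper_force: 0.0
```

Emit:
apply_moves([
  {"travel": [0,0,0],"roll": 0,"jaw": 0},
  {"travel": [0,0,0],"roll": 0,"jaw": 0},
  {"travel": [0,0,0],"roll": 0,"jaw": 0},
  {"travel": [0,0,0],"roll": 0,"jaw": 0},
])

```text
clock: 12.05
tool_pos: [0.5769, -0.1302, 0.0288]
orientation: [-180.0, -0.0, -6.5]
force: [0.5, -0.3, 0.1]
opening: 0.012
gripper_force: 30.0
```

Emit:
apply_moves([
  {"travel": [0,0,-5],"roll": 0,"jaw": 0},
  {"travel": [0,0,-10],"roll": 0,"jaw": 0},
  {"travel": [0,0,-20],"roll": 0,"jaw": 0},
  {"travel": [0,0,-30],"roll": 0,"jaw": 0},
  {"travel": [0,0,-35],"roll": 0,"jaw": 0},
  {"travel": [0,0,0],"roll": 0,"jaw": 0},
  {"travel": [0,0,0],"roll": 0,"jaw": 0},
])

```text
clock: 12.75
tool_pos: [0.5774, -0.1301, 0.1304]
orientation: [-180.0, -0.2, -6.5]
force: [-0.0, -0.4, -1.8]
opening: 0.012
gripper_force: 30.0
```

Run:
```python
from h import *
im,K,E=snap('wrist','w7')
im2,K,E=snap('top','t7')
cv2.imwrite('pics/w7b.png',np.vstack([im[:290],cv2.resize(im2[140:260,200:440],(600,300),interpolation=cv2.INTER_CUBIC)[:,:600].copy() if 0 else cv2.resize(im2[140:252,200:440],(640,299),interpolation=cv2.INTER_CUBIC)]))
```

```text
(no output)
```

View pics/w7b.png

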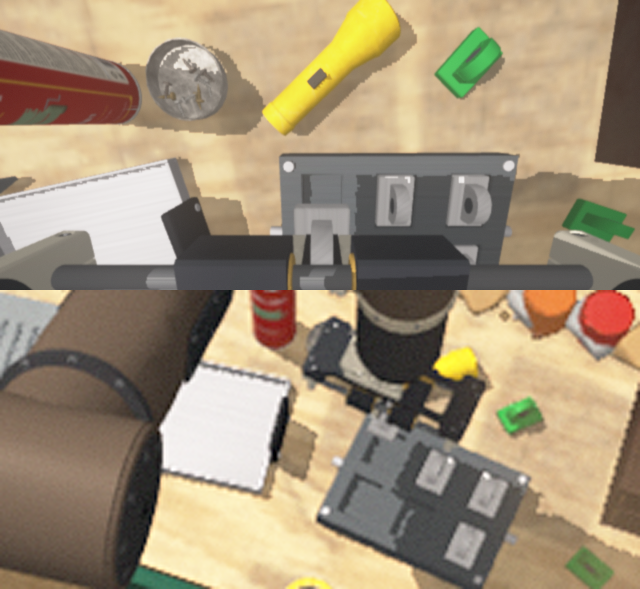

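Lug 0 is held, and the pocket behind it is empty. The tray is still at its drawn-out place.

Emit:
apply_moves([
  {"travel": [-2,-18,0],"roll": 0,"jaw": 0},
  {"travel": [-3.5,-31,0],"roll": 0,"jaw": 0},
  {"travel": [-3.5,-31,0],"roll": 0,"jaw": 0},
  {"travel": [-3.5,-31,0],"roll": 0,"jaw": 0},
  {"travel": [-3.5,-31,0],"roll": -4.1,"jaw": 0},
  {"travel": [0,0,0],"roll": 0,"jaw": 0},
])

```text
clock: 13.45
tool_pos: [0.5764, 0.0154, 0.1276]
orientation: [180.0, 0.1, -2.1]
force: [-0.2, -0.3, -0.9]
opening: 0.0117
gripper_force: 30.0
```

Run:
```python
from h import *
o=ctrl.get_obs(); print(o['tool_pos'],o['orientation'],o['opening'],moves(o,[.5776,.1529,.0150]))
```

```text
[0.57644211 0.01544684 0.12759972] [ 1.79977937e+02  9.67207514e-02 -2.07840597e+00] 0.011694859081713206 [  -3.6 -137.4  112.6]
```

Emit:
apply_moves([
  {"travel": [-1,-35,0],"roll": 0,"jaw": 0},
  {"travel": [-1,-35,0],"roll": 0,"jaw": 0},
  {"travel": [-1,-35,0],"roll": 0,"jaw": 0},
  {"travel": [-1,-32,0],"roll": 0,"jaw": 0},
  {"travel": [0,0,0],"roll": -7.9,"jaw": 0},
  {"travel": [0,0,35],"roll": 0,"jaw": 0},
  {"travel": [0,0,35],"roll": 0,"jaw": 0},
  {"travel": [0,0,20],"roll": 0,"jaw": 0},
  {"travel": [0,0,0],"roll": 0,"jaw": 0},
  {"travel": [0,0,0],"roll": 0,"jaw": 0},
])

```text
clock: 14.45
tool_pos: [0.5784, 0.1493, 0.0384]
orientation: [179.9, 0.1, 5.5]
force: [0.5, -0.1, 0.1]
opening: 0.0114
gripper_force: 30.0
```

Run:
```python
from h import *
im,K,E=snap('wrist','w8')
a=snap('scene','s8')[0]
cv2.imwrite('pics/w8b.png',np.vstack([im[:290],cv2.resize(a[110:250,200:500],(640,299),interpolation=cv2.INTER_CUBIC)]))
```

```text
(no output)
```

View pics/w8b.png

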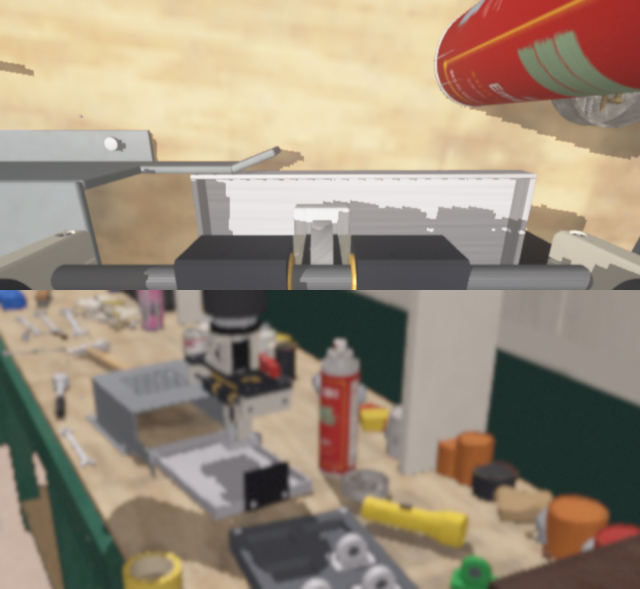

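The lug hangs upright over the tray, inside the rims, so I'll lower it gently.

Emit:
apply_moves([
  {"travel": [0,0,8],"roll": -0.3,"jaw": 0},
  {"travel": [0,0,6],"roll": 0,"jaw": 0},
  {"travel": [0,0,3],"roll": 0,"jaw": 0},
  {"travel": [0,0,3],"roll": 0,"jaw": 0},
  {"travel": [0,0,0],"roll": 0,"jaw": 0},
])

```text
clock: 15.05
tool_pos: [0.5783, 0.1496, 0.0183]
orientation: [180.0, 0.0, 5.8]
force: [0.3, -0.5, -1.0]
opening: 0.0119
gripper_force: 30.0
```

Emit:
apply_moves([
  {"travel": [0,0,2],"roll": 0,"jaw": 0},
  {"travel": [0,0,1],"roll": 0,"jaw": 0},
  {"travel": [0,0,0],"roll": 0,"jaw": 0},
])

```text
clock: 15.35
tool_pos: [0.5785, 0.1497, 0.0157]
orientation: [180.0, 0.0, 5.8]
force: [1.1, -0.1, -0.5]
opening: 0.0118
gripper_force: 30.0
```

Emit:
apply_moves([
  {"travel": [0,0,1],"roll": 0,"jaw": 0},
  {"travel": [0,0,0],"roll": 0,"jaw": 0},
  {"travel": [0,0,0],"roll": 0,"jaw": 36},
  {"travel": [0,0,0],"roll": 0,"jaw": 36},
  {"travel": [0,0,0],"roll": 0,"jaw": 36},
  {"travel": [0,0,-20],"roll": 0,"jaw": 36},
  {"travel": [0,0,-40],"roll": 0,"jaw": 36},
  {"travel": [0,0,-40],"roll": 0,"jaw": 40},
  {"travel": [0,0,-15],"roll": 0,"jaw": 40},
])

```text
clock: 16.25
tool_pos: [0.5805, 0.1505, 0.1342]
orientation: [-179.9, -0.3, 5.9]
force: [1.0, 0.1, 0.5]
opening: 0.0402
gripper_force: 0.0
```

```bash
cat >> h.py <<'E'
def whites(f,zs=.016):
    """lug-base rects in a saved mould view"""
def tr(a,b,yaw):
    c,s=np.cos(np.radians(yaw)),np.sin(np.radians(yaw)); d=(np.array(b)-a)*1000
    return np.round([c*d[0]+s*d[1], s*d[0]-c*d[1]],1)
E
python3 - <<'E'
from h import *
o=ctrl.get_obs();print(o['tool_pos'],o['orientation'][2])
a=o['tool_pos'][:2]
print(tr(a,[.5687,-.1992],o['orientation'][2]))
im,K,E=snap('top','t9')
c=snap('scene')[0]
cv2.imwrite('pics/t9b.png',np.vstack([cv2.resize(im[140:252,200:440],(640,299),interpolation=cv2.INTER_CUBIC),cv2.resize(c[110:250,200:500],(640,299),interpolation=cv2.INTER_CUBIC)]))
E
```

```text
[0.58050894 0.15053688 0.13419851] 5.870071658981419
[-47.5 346.7]
```

Emit:
apply_moves([
  {"travel": [-5.3,38.5,0],"roll": 0,"jaw": 40},
  {"travel": [-5.3,38.5,0],"roll": 0,"jaw": 40},
  {"travel": [-5.3,38.5,0],"roll": 0,"jaw": 40},
  {"travel": [-5.3,38.5,0],"roll": 0,"jaw": 40},
  {"travel": [-5.3,38.5,0],"roll": 0,"jaw": 40},
  {"travel": [-5.3,38.5,0],"roll": 0,"jaw": 40},
  {"travel": [-5.3,38.5,0],"roll": 0,"jaw": 40},
  {"travel": [-5.3,38.5,0],"roll": 0,"jaw": 40},
  {"travel": [-5.3,38.5,0],"roll": 6.1,"jaw": 40},
  {"travel": [0,0,0],"roll": 6.1,"jaw": 40},
])

```text
clock: 17.35
tool_pos: [0.565, -0.2035, 0.1283]
orientation: [180.0, 0.1, -6.8]
force: [-0.4, 0.9, 0.6]
opening: 0.0398
gripper_force: 0.0
```

Emit:
apply_moves([
  {"travel": [0,0,30],"roll": 0,"jaw": 40},
  {"travel": [0,0,0],"roll": 0,"jaw": 40},
])

```text
clock: 17.55
tool_pos: [0.5631, -0.1998, 0.0955]
orientation: [-180.0, 0.4, -6.5]
force: [-0.5, -0.5, -0.5]
opening: 0.04
gripper_force: 0.0
```

Emit:
apply_moves([
  {"travel": [5.5,-1,0],"roll": 0,"jaw": 40},
  {"travel": [0,0,20],"roll": 0,"jaw": 40},
  {"travel": [0,0,15],"roll": 0,"jaw": 40},
  {"travel": [0,0,0],"roll": 0,"jaw": 40},
  {"travel": [0,0,0],"roll": 0,"jaw": 40},
])

```text
clock: 18.05
tool_pos: [0.5727, -0.1992, 0.0657]
orientation: [180.0, -0.0, -6.3]
force: [0.9, 0.8, 0.5]
opening: 0.0399
gripper_force: 0.0
```

Emit:
apply_moves([
  {"travel": [-4,0,0],"roll": 0,"jaw": 30},
  {"travel": [0,0,13],"roll": 0,"jaw": 30},
  {"travel": [0,0,12],"roll": 0,"jaw": 30},
  {"travel": [0,0,12],"roll": 0,"jaw": 30},
  {"travel": [0,0,0],"roll": 0,"jaw": 30},
  {"travel": [0,0,0],"roll": 0,"jaw": 0},
  {"travel": [0,0,0],"roll": 0,"jaw": 0},
  {"travel": [0,0,0],"roll": 0,"jaw": 0},
  {"travel": [0,0,0],"roll": 0,"jaw": 0},
  {"travel": [0,0,0],"roll": 0,"jaw": 0},
])

```text
clock: 19.05
tool_pos: [0.5678, -0.199, 0.0276]
orientation: [-180.0, 0.0, -6.4]
force: [0.5, 0.8, -1.2]
opening: 0.0119
gripper_force: 30.0
```

Emit:
apply_moves([
  {"travel": [0,0,-5],"roll": 0,"jaw": 0},
  {"travel": [0,0,-10],"roll": 0,"jaw": 0},
  {"travel": [0,0,-20],"roll": 0,"jaw": 0},
  {"travel": [0,0,-30],"roll": 0,"jaw": 0},
  {"travel": [0,0,-35],"roll": 0,"jaw": 0},
  {"travel": [0,0,0],"roll": 0,"jaw": 0},
  {"travel": [0,0,0],"roll": 0,"jaw": 0},
])

```text
clock: 19.75
tool_pos: [0.5686, -0.1989, 0.1297]
orientation: [-180.0, -0.2, -6.4]
force: [-0.5, 0.3, -2.0]
opening: 0.0116
gripper_force: 30.0
```

Run:
```python
from h import *
o=ctrl.get_obs();print(o['tool_pos'],o['orientation'][2],o['opening'])
print(tr(o['tool_pos'][:2],[.5040,.1455],o['orientation'][2]))
snap('wrist','w10')
```

```text
[ 0.56860093 -0.19888963  0.12967203] -6.3680070774231545 0.011623984539164944
[-102.4 -335.1]
```

```bash
cat >> h.py <<'E'
def tray(im):
    """white tray blob in the top view"""
    m=((im.min(2)>150)&(im.max(2).astype(int)-im.min(2)<40)).astype(np.uint8)*255
    m[:, :245]=0; m[:, 325:]=0; m[:150]=0; m[235:]=0
    m=cv2.morphologyEx(m,cv2.MORPH_CLOSE,np.ones((5,5)))
    c=max(cv2.findContours(m,0,1)[0],key=cv2.contourArea); return cv2.contourArea(c),cv2.boundingRect(c),cv2.minAreaRect(c)
E
python3 - <<'E'
from h import *
print(tray(cv2.imread('pics/t7.png')))
print(tray(snap('top','t10')[0]))
E
```

```text
(1593.0, (260, 166, 49, 49), ((282.6198425292969, 189.07269287109375), (43.70367431640625, 43.65935134887695), 12.804266929626465))
(850.0, (275, 170, 34, 45), ((290.5364074707031, 190.91525268554688), (25.934356689453125, 43.91099166870117), 15.124006271362305))
```

Emit:
apply_moves([
  {"travel": [-6,-20,0],"roll": 0,"jaw": 0},
  {"travel": [-11,-35,0],"roll": 0,"jaw": 0},
  {"travel": [-11,-35,0],"roll": 0,"jaw": 0},
  {"travel": [-11,-35,0],"roll": 0,"jaw": 0},
  {"travel": [-11,-35,0],"roll": 0,"jaw": 0},
  {"travel": [-11,-35,0],"roll": 0,"jaw": 0},
  {"travel": [-5,-20,0],"roll": 0,"jaw": 0},
  {"travel": [0,0,0],"roll": -6.1,"jaw": 0},
  {"travel": [0,0,0],"roll": -6.1,"jaw": 0},
  {"travel": [0,0,0],"roll": 0,"jaw": 0},
])

```text
clock: 20.85
tool_pos: [0.5255, 0.0221, 0.1269]
orientation: [180.0, 0.1, 6.0]
force: [-0.2, 0.8, -0.8]
opening: 0.012
gripper_force: 30.0
```

Run:
```python
from h import *
o=ctrl.get_obs();print(o['tool_pos'],o['orientation'][2],o['opening'])
print(tr(o['tool_pos'][:2],[.5040,.1455],o['orientation'][2]))
```

```text
[0.52549186 0.02214882 0.12687121] 5.953658831896363 0.012010795166084854
[  -8.6 -124.9]
```

Emit:
apply_moves([
  {"travel": [-3,-32,0],"roll": 0,"jaw": 0},
  {"travel": [-3,-35,0],"roll": 0,"jaw": 0},
  {"travel": [-3,-35,0],"roll": 0,"jaw": 0},
  {"travel": [0,-20,0],"roll": 0,"jaw": 0},
  {"travel": [0,0,0],"roll": 0,"jaw": 0},
  {"travel": [0,0,35],"roll": 0,"jaw": 0},
  {"travel": [0,0,30],"roll": 0,"jaw": 0},
  {"travel": [0,0,20],"roll": 0,"jaw": 0},
  {"travel": [0,0,0],"roll": 0,"jaw": 0},
  {"travel": [0,0,0],"roll": 0,"jaw": 0},
])

```text
clock: 21.85
tool_pos: [0.5049, 0.1418, 0.0427]
orientation: [179.9, 0.1, 5.7]
force: [-0.1, -0.1, -0.2]
opening: 0.0116
gripper_force: 30.0
```

Run:
```python
from h import *
im,K,E=snap('wrist','w11')
a=snap('scene','s11')[0]
cv2.imwrite('pics/w11b.png',np.vstack([im[:290],cv2.resize(a[110:250,200:500],(640,299),interpolation=cv2.INTER_CUBIC)]))
```

```text
(no output)
```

View pics/w11b.png

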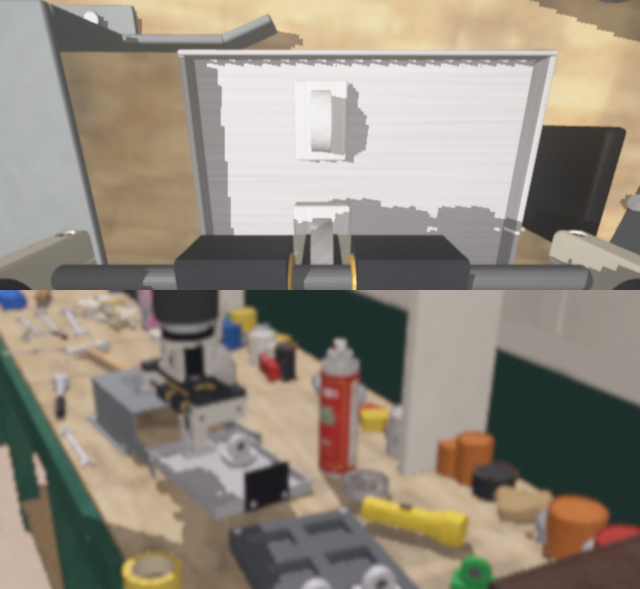

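The first lug stands upright at about (322,120) in the tray, and the second hangs 73 mm from it, clear of it. I'll lower and release.

Emit:
apply_moves([
  {"travel": [0,0,12],"roll": 0,"jaw": 0},
  {"travel": [0,0,8],"roll": 0,"jaw": 0},
  {"travel": [0,0,4],"roll": 0,"jaw": 0},
  {"travel": [0,0,2],"roll": 0,"jaw": 0},
  {"travel": [0,0,0],"roll": 0,"jaw": 0},
  {"travel": [0,0,0],"roll": 0,"jaw": 0},
])

```text
clock: 22.55
tool_pos: [0.5049, 0.1426, 0.0168]
orientation: [180.0, -0.0, 5.8]
force: [0.0, 0.7, -0.8]
opening: 0.0121
gripper_force: 30.0
```

Emit:
apply_moves([
  {"travel": [0,0,2],"roll": 0,"jaw": 0},
  {"travel": [0,0,1],"roll": 0,"jaw": 0},
  {"travel": [0,0,0],"roll": 0,"jaw": 0},
  {"travel": [0,0,0],"roll": 0,"jaw": 36},
  {"travel": [0,0,0],"roll": 0,"jaw": 36},
  {"travel": [0,0,0],"roll": 0,"jaw": 36},
  {"travel": [0,0,-20],"roll": 0,"jaw": 36},
  {"travel": [0,0,-40],"roll": 0,"jaw": 36},
  {"travel": [0,0,-40],"roll": 0,"jaw": 40},
  {"travel": [0,0,-15],"roll": 0,"jaw": 40},
])

```text
clock: 23.55
tool_pos: [0.5066, 0.1434, 0.1329]
orientation: [-179.9, -0.3, 5.9]
force: [0.7, 0.7, -0.2]
opening: 0.0396
gripper_force: 0.0
```

Run:
```python
from h import *
o=ctrl.get_obs();print(o['tool_pos'],o['orientation'][2],o['opening'])
print(tr(o['tool_pos'][:2],[.5612,-.2684],o['orientation'][2]))
```

```text
[0.50659767 0.14340726 0.13287576] 5.871181264016577 0.03956847410495142
[ 12.2 415.2]
```

Emit:
apply_moves([
  {"travel": [1.2,41,0],"roll": 0,"jaw": 40},
  {"travel": [1.2,41,0],"roll": 0,"jaw": 40},
  {"travel": [1.2,41,0],"roll": 0,"jaw": 40},
  {"travel": [1.2,41,0],"roll": 0,"jaw": 40},
  {"travel": [1.2,41,0],"roll": 0,"jaw": 40},
  {"travel": [1.2,41,0],"roll": 0,"jaw": 40},
  {"travel": [1.2,41,0],"roll": 0,"jaw": 40},
  {"travel": [1.2,41,0],"roll": 0,"jaw": 40},
  {"travel": [1.2,41,0],"roll": 0,"jaw": 40},
  {"travel": [1.2,41,0],"roll": 0,"jaw": 40},
])

```text
clock: 24.55
tool_pos: [0.5584, -0.2659, 0.1288]
orientation: [180.0, -0.0, 5.8]
force: [0.8, 1.1, -0.5]
opening: 0.0398
gripper_force: 0.0
```

Emit:
apply_moves([
  {"travel": [0,0,0],"roll": 6.1,"jaw": 36},
  {"travel": [0,0,30],"roll": 6.1,"jaw": 36},
  {"travel": [0,0,0],"roll": 0,"jaw": 36},
  {"travel": [0,0,0],"roll": 0,"jaw": 36},
])

```text
clock: 24.95
tool_pos: [0.5579, -0.2642, 0.0986]
orientation: [180.0, 0.1, -6.2]
force: [0.2, -0.4, 0.5]
opening: 0.0361
gripper_force: 0.0
```

Run:
```python
from h import *
o=ctrl.get_obs();print(o['tool_pos'],o['orientation'][2],o['opening'])
print(tr(o['tool_pos'][:2],[.5612,-.2684],o['orientation'][2]))
```

```text
[ 0.55794075 -0.26415089  0.09861443] -6.179920652980254 0.0360615621319211
[3.7 3.9]
```

Emit:
apply_moves([
  {"travel": [3.5,4,15],"roll": 0,"jaw": 36},
  {"travel": [0,0,15],"roll": 0,"jaw": 36},
  {"travel": [0,0,0],"roll": 0,"jaw": 36},
  {"travel": [0,0,0],"roll": 0,"jaw": 36},
])

```text
clock: 25.35
tool_pos: [0.5618, -0.2685, 0.0692]
orientation: [180.0, -0.0, -6.3]
force: [0.8, -0.1, 0.5]
opening: 0.036
gripper_force: 0.0
```

Emit:
apply_moves([
  {"travel": [0,0,14],"roll": 0,"jaw": 32},
  {"travel": [0,0,14],"roll": 0,"jaw": 32},
  {"travel": [0,0,13],"roll": 0,"jaw": 32},
  {"travel": [0,0,0],"roll": 0,"jaw": 32},
  {"travel": [0,0,0],"roll": 0,"jaw": 0},
  {"travel": [0,0,0],"roll": 0,"jaw": 0},
  {"travel": [0,0,0],"roll": 0,"jaw": 0},
  {"travel": [0,0,0],"roll": 0,"jaw": 0},
  {"travel": [0,0,0],"roll": 0,"jaw": 0},
])

```text
clock: 26.25
tool_pos: [0.5613, -0.2685, 0.0276]
orientation: [-180.0, 0.0, -6.4]
force: [-0.1, 1.1, -1.5]
opening: 0.0118
gripper_force: 30.0
```

Emit:
apply_moves([
  {"travel": [0,0,-5],"roll": 0,"jaw": 0},
  {"travel": [0,0,-10],"roll": 0,"jaw": 0},
  {"travel": [0,0,-20],"roll": 0,"jaw": 0},
  {"travel": [0,0,-30],"roll": 0,"jaw": 0},
  {"travel": [0,0,-35],"roll": 0,"jaw": 0},
  {"travel": [0,0,0],"roll": 0,"jaw": 0},
  {"travel": [0,0,0],"roll": 0,"jaw": 0},
])

```text
clock: 26.95
tool_pos: [0.5621, -0.2686, 0.1297]
orientation: [-180.0, -0.2, -6.4]
force: [-0.9, -0.2, -2.4]
opening: 0.0122
gripper_force: 30.0
```

Run:
```python
from h import *
o=ctrl.get_obs();print(o['tool_pos'],o['orientation'][2],o['opening'])
print(tr(o['tool_pos'][:2],[.5857,.0734],o['orientation'][2]))
print(tray(snap('top','t12')[0]))
```

```text
[ 0.5621495  -0.26859114  0.1297323 ] -6.370858790347133 0.012171997929911343
[ -14.5 -342.5]
(132.0, (292, 189, 11, 26), ((296.60980224609375, 201.2861328125), (7.8309454917907715, 25.925750732421875), 8.746161460876465))
```

Emit:
apply_moves([
  {"travel": [-1,-20,0],"roll": 0,"jaw": 0},
  {"travel": [-1.5,-36,0],"roll": 0,"jaw": 0},
  {"travel": [-1.5,-36,0],"roll": 0,"jaw": 0},
  {"travel": [-1.5,-36,0],"roll": 0,"jaw": 0},
  {"travel": [-1.5,-36,0],"roll": 0,"jaw": 0},
  {"travel": [-1.5,-36,0],"roll": 0,"jaw": 0},
  {"travel": [-1.5,-20,0],"roll": 0,"jaw": 0},
  {"travel": [0,0,0],"roll": -6.1,"jaw": 0},
  {"travel": [0,0,0],"roll": -6.1,"jaw": 0},
  {"travel": [0,0,0],"roll": 0,"jaw": 0},
])

```text
clock: 28.0
tool_pos: [0.5752, -0.0485, 0.1268]
orientation: [180.0, 0.1, 6.0]
force: [0.6, -0.5, -0.7]
opening: 0.0117
gripper_force: 30.0
```

Run:
```python
from h import *
o=ctrl.get_obs();print(o['tool_pos'],o['orientation'][2],o['opening'])
print(tr(o['tool_pos'][:2],[.5857,.0734],o['orientation'][2]))
im,K,E=snap('wrist','w13'); t=snap('top','t13')[0]
# expected tray corners
og=np.array([.5438,.1194]);u=np.array([.9949,.1011]);v=np.array([-.1011,.9949])
C=[np.r_[og+a*.078*u+b*.113*v,.018] for a,b in [(1,1),(1,-1),(-1,-1),(-1,1)]]
im=im.copy()
for p in proj(C,K,E): cv2.circle(im,tuple(int(x) for x in p),3,(0,0,255),1)
for p in [(og-.118*v+s*.035*u) for s in(-1,1)]: cv2.circle(im,tuple(int(x) for x in proj(np.r_[p,.062],K,E)[0]),3,(255,0,0),1)
cv2.imwrite('pics/w13b.png',np.vstack([im[:290],cv2.resize(t[140:252,200:440],(640,299),interpolation=cv2.INTER_CUBIC)]))
```

```text
[ 0.57519438 -0.04854577  0.12676442] 5.950685684887742 0.011742078037811389
[  23.1 -120.2]
```

View pics/w13b.png

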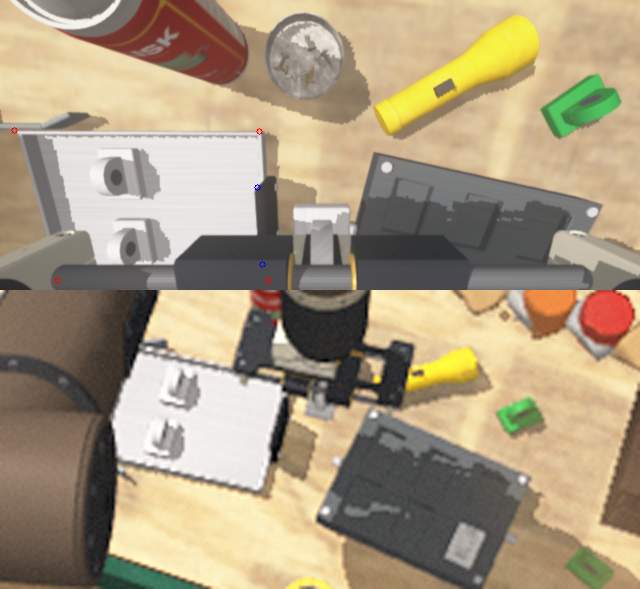

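The tray is where expected, to within 4 mm. Both lugs stand, and one remains in the mould.

Emit:
apply_moves([
  {"travel": [6,-30,0],"roll": 0,"jaw": 0},
  {"travel": [6,-32,0],"roll": 0,"jaw": 0},
  {"travel": [6,-33,0],"roll": 0,"jaw": 0},
  {"travel": [5,-25,0],"roll": 0,"jaw": 0},
  {"travel": [0,0,0],"roll": 0,"jaw": 0},
  {"travel": [0,0,35],"roll": 0,"jaw": 0},
  {"travel": [0,0,30],"roll": 0,"jaw": 0},
  {"travel": [0,0,20],"roll": 0,"jaw": 0},
  {"travel": [0,0,0],"roll": 0,"jaw": 0},
  {"travel": [0,0,0],"roll": 0,"jaw": 0},
])

```text
clock: 29.1
tool_pos: [0.5867, 0.0723, 0.0429]
orientation: [180.0, 0.0, 5.7]
force: [0.6, -0.8, -1.0]
opening: 0.0117
gripper_force: 30.0
```

Emit:
apply_moves([
  {"travel": [0,0,12],"roll": 0,"jaw": 0},
  {"travel": [0,0,8],"roll": 0,"jaw": 0},
  {"travel": [0,0,4],"roll": 0,"jaw": 0},
  {"travel": [0,0,2],"roll": 0,"jaw": 0},
  {"travel": [0,0,0],"roll": 0,"jaw": 0},
  {"travel": [0,0,0],"roll": 0,"jaw": 0},
])

```text
clock: 29.7
tool_pos: [0.5868, 0.073, 0.017]
orientation: [-180.0, -0.0, 5.8]
force: [-0.1, -0.0, -0.3]
opening: 0.0117
gripper_force: 30.0
```

Emit:
apply_moves([
  {"travel": [0,0,2],"roll": 0,"jaw": 0},
  {"travel": [0,0,1.2],"roll": 0,"jaw": 0},
  {"travel": [0,0,0],"roll": 0,"jaw": 0},
  {"travel": [0,0,0],"roll": 0,"jaw": 36},
  {"travel": [0,0,0],"roll": 0,"jaw": 36},
  {"travel": [0,0,0],"roll": 0,"jaw": 36},
  {"travel": [0,0,-20],"roll": 0,"jaw": 36},
  {"travel": [0,0,-40],"roll": 0,"jaw": 36},
  {"travel": [0,0,-40],"roll": 0,"jaw": 40},
  {"travel": [0,0,-15],"roll": 0,"jaw": 40},
])

```text
clock: 30.7
tool_pos: [0.5886, 0.0735, 0.133]
orientation: [-179.9, -0.3, 5.9]
force: [0.2, 0.8, 0.2]
opening: 0.0391
gripper_force: 0.0
```

Run:
```python
from h import *
o=ctrl.get_obs();print(o['tool_pos'],o['orientation'][2],o['opening'])
print(tr(o['tool_pos'][:2],[.490,-.2606],o['orientation'][2]))
```

```text
[0.58863986 0.07346486 0.13299956] 5.874679565466129 0.03908955984957065
[-132.3  322.2]
```

Emit:
apply_moves([
  {"travel": [-14.6,35.8,0],"roll": 0,"jaw": 40},
  {"travel": [-14.6,35.8,0],"roll": 0,"jaw": 40},
  {"travel": [-14.6,35.8,0],"roll": 0,"jaw": 40},
  {"travel": [-14.6,35.8,0],"roll": 0,"jaw": 40},
  {"travel": [-14.6,35.8,0],"roll": 0,"jaw": 40},
  {"travel": [-14.6,35.8,0],"roll": 0,"jaw": 40},
  {"travel": [-14.6,35.8,0],"roll": 0,"jaw": 40},
  {"travel": [-14.6,35.8,0],"roll": 0,"jaw": 40},
  {"travel": [-14.6,35.8,0],"roll": 0,"jaw": 40},
])

```text
clock: 31.6
tool_pos: [0.4881, -0.2624, 0.1289]
orientation: [180.0, -0.0, 5.8]
force: [1.0, 0.6, -0.4]
opening: 0.0403
gripper_force: 0.0
```

Emit:
apply_moves([
  {"travel": [0,0,0],"roll": 6.1,"jaw": 36},
  {"travel": [0,0,30],"roll": 6.1,"jaw": 36},
  {"travel": [0,0,0],"roll": 0,"jaw": 36},
  {"travel": [0,0,0],"roll": 0,"jaw": 36},
])

```text
clock: 32.0
tool_pos: [0.4882, -0.2609, 0.0986]
orientation: [180.0, 0.1, -6.2]
force: [0.1, -0.5, -0.2]
opening: 0.0358
gripper_force: 0.0
```

Run:
```python
from h import *
o=ctrl.get_obs();print(o['tool_pos'],o['orientation'][2],o['opening'])
print(tr(o['tool_pos'][:2],[.490,-.2606],o['orientation'][2]))
```

```text
[ 0.48823971 -0.2609236   0.09855582] -6.177048552395815 0.035751008272296776
[ 1.7 -0.5]
```

Emit:
apply_moves([
  {"travel": [1.5,0,15],"roll": 0,"jaw": 36},
  {"travel": [0,0,15],"roll": 0,"jaw": 36},
  {"travel": [0,0,14],"roll": 0,"jaw": 36},
  {"travel": [0,0,14],"roll": 0,"jaw": 32},
  {"travel": [0,0,13],"roll": 0,"jaw": 32},
  {"travel": [0,0,0],"roll": 0,"jaw": 0},
  {"travel": [0,0,0],"roll": 0,"jaw": 0},
  {"travel": [0,0,0],"roll": 0,"jaw": 0},
  {"travel": [0,0,0],"roll": 0,"jaw": 0},
  {"travel": [0,0,0],"roll": 0,"jaw": 0},
])

```text
clock: 33.0
tool_pos: [0.4905, -0.2612, 0.0283]
orientation: [180.0, -0.1, -6.3]
force: [0.1, 0.2, 3.8]
opening: 0.0121
gripper_force: 30.0
```

Emit:
apply_moves([
  {"travel": [0,0,-5],"roll": 0,"jaw": 0},
  {"travel": [0,0,-10],"roll": 0,"jaw": 0},
  {"travel": [0,0,-20],"roll": 0,"jaw": 0},
  {"travel": [0,0,-30],"roll": 0,"jaw": 0},
  {"travel": [0,0,-35],"roll": 0,"jaw": 0},
  {"travel": [0,0,0],"roll": 0,"jaw": 0},
  {"travel": [0,0,0],"roll": 0,"jaw": 0},
])

```text
clock: 33.7
tool_pos: [0.4905, -0.2611, 0.129]
orientation: [-180.0, -0.1, -6.4]
force: [-0.4, 0.2, -2.0]
opening: 0.0119
gripper_force: 30.0
```

Run:
```python
from h import *
o=ctrl.get_obs();print(o['tool_pos'],o['orientation'][2],o['opening'])
print(tr(o['tool_pos'][:2],[.5121,.0659],o['orientation'][2]))
```

```text
[ 0.49052956 -0.26114986  0.12897437] -6.378919764046673 0.011879216939877707
[ -14.9 -327.4]
```

Emit:
apply_moves([
  {"travel": [-1,-20,0],"roll": 0,"jaw": 0},
  {"travel": [-1.5,-36,0],"roll": 0,"jaw": 0},
  {"travel": [-1.5,-36,0],"roll": 0,"jaw": 0},
  {"travel": [-1.5,-36,0],"roll": 0,"jaw": 0},
  {"travel": [-1.5,-36,0],"roll": 0,"jaw": 0},
  {"travel": [-1.5,-36,0],"roll": 0,"jaw": 0},
  {"travel": [-1.5,-20,0],"roll": 0,"jaw": 0},
  {"travel": [0,0,0],"roll": -6.1,"jaw": 0},
  {"travel": [0,0,0],"roll": -6.1,"jaw": 0},
  {"travel": [0,0,0],"roll": 0,"jaw": 0},
])

```text
clock: 34.7
tool_pos: [0.5037, -0.0412, 0.1266]
orientation: [180.0, 0.1, 5.9]
force: [-0.1, -0.0, -0.7]
opening: 0.0123
gripper_force: 30.0
```

Run:
```python
from h import *
o=ctrl.get_obs();print(o['tool_pos'],o['orientation'][2],o['opening'])
print(tr(o['tool_pos'][:2],[.5121,.0659],o['orientation'][2]))
im,K,E=snap('wrist','w15')
m=((im.min(2)>150)&(im.max(2).astype(int)-im.min(2)<30)).astype(np.uint8)*255
m[235:]=0;m[:,300:]=0
for c in cv2.findContours(m,0,1)[0]:
    if cv2.contourArea(c)>1500:
        x,y,w,h=cv2.boundingRect(c); print(x,y,w,h, cast([(x+w,y)],.018,K,E))
```

```text
[ 0.50372089 -0.04122858  0.12661183] 5.946395357233878 0.012257046740569079
[  19.4 -105.7]
10 46 270 174 [[0.63387751 0.00812818 0.018     ]]
```

Emit:
apply_moves([
  {"travel": [5,-25,0],"roll": 0,"jaw": 0},
  {"travel": [5,-30,0],"roll": 0,"jaw": 0},
  {"travel": [5,-30,0],"roll": 0,"jaw": 0},
  {"travel": [4,-21,0],"roll": 0,"jaw": 0},
  {"travel": [0,0,0],"roll": 0,"jaw": 0},
  {"travel": [0,0,35],"roll": 0,"jaw": 0},
  {"travel": [0,0,30],"roll": 0,"jaw": 0},
  {"travel": [0,0,20],"roll": 0,"jaw": 0},
  {"travel": [0,0,0],"roll": 0,"jaw": 0},
  {"travel": [0,0,0],"roll": 0,"jaw": 0},
])

```text
clock: 35.75
tool_pos: [0.5127, 0.0654, 0.0426]
orientation: [180.0, 0.1, 5.7]
force: [0.3, 0.2, -0.1]
opening: 0.0117
gripper_force: 30.0
```

Emit:
apply_moves([
  {"travel": [0,0,12],"roll": 0,"jaw": 0},
  {"travel": [0,0,8],"roll": 0,"jaw": 0},
  {"travel": [0,0,4],"roll": 0,"jaw": 0},
  {"travel": [0,0,2],"roll": 0,"jaw": 0},
  {"travel": [0,0,0],"roll": 0,"jaw": 0},
  {"travel": [0,0,0],"roll": 0,"jaw": 0},
])

```text
clock: 36.35
tool_pos: [0.5129, 0.0661, 0.0167]
orientation: [-180.0, -0.0, 5.8]
force: [0.0, -0.6, 0.2]
opening: 0.0123
gripper_force: 30.0
```

Emit:
apply_moves([
  {"travel": [0,0,2],"roll": 0,"jaw": 0},
  {"travel": [0,0,0.8],"roll": 0,"jaw": 0},
  {"travel": [0,0,0],"roll": 0,"jaw": 0},
  {"travel": [0,0,0],"roll": 0,"jaw": 36},
  {"travel": [0,0,0],"roll": 0,"jaw": 36},
  {"travel": [0,0,0],"roll": 0,"jaw": 36},
  {"travel": [0,0,-20],"roll": 0,"jaw": 36},
  {"travel": [0,0,-40],"roll": 0,"jaw": 36},
  {"travel": [0,0,-40],"roll": 0,"jaw": 40},
  {"travel": [0,0,-40],"roll": 0,"jaw": 40},
])

```text
clock: 37.35
tool_pos: [0.5124, 0.0658, 0.1552]
orientation: [180.0, 0.0, 5.8]
force: [1.2, 0.4, 0.1]
opening: 0.0394
gripper_force: 0.0
```

Emit:
apply_moves([
  {"travel": [-10,30,-30],"roll": 0,"jaw": 40},
  {"travel": [-10,30,-10],"roll": 0,"jaw": 40},
  {"travel": [0,0,0],"roll": 0,"jaw": 40},
  {"travel": [0,0,0],"roll": 0,"jaw": 40},
])

```text
clock: 37.75
tool_pos: [0.4988, 0.0038, 0.1941]
orientation: [-180.0, -0.1, 5.7]
force: [-0.9, -0.8, -0.4]
opening: 0.0403
gripper_force: 0.0
```

Run:
```python
from h import *
o=ctrl.get_obs();print(o['tool_pos'],o['orientation'][2],o['opening'])
im,K,E=snap('wrist','w16')
g=im.max(2); m=(g<90).astype(np.uint8)*255; m[232:]=0
for c in cv2.findContours(m,0,1)[0]:
    if cv2.contourArea(c)>200: print(cv2.boundingRect(c),cv2.minAreaRect(c))
```

```text
[0.4988245  0.00382634 0.19406345] 5.745196279402159 0.040258900618350295
(399, 191, 168, 41) ((482.5, 211.0), (40.0, 167.0), 90.0)
(326, 104, 9, 68) ((330.0, 137.5), (67.0, 8.0), 90.0)
(47, 47, 57, 17) ((74.9072265625, 54.041236877441406), (16.026329040527344, 55.620784759521484), 87.83892822265625)
```

View pics/w16.png

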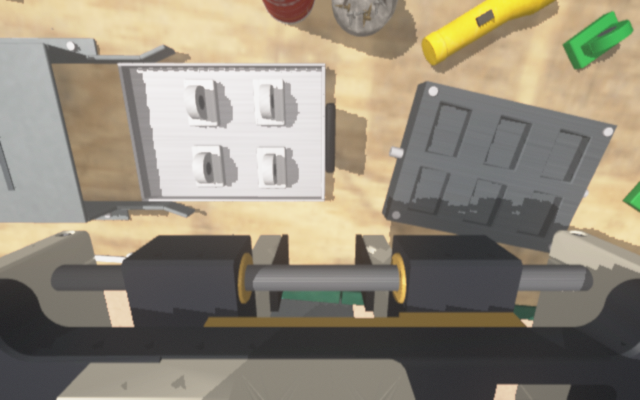

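All four lugs stand upright in the tray, and the mould is empty. The tab top is at about (330,137).

Run:
```python
from h import *
d=np.load('pics/w16.npz');K,E=d['K'],d['E']
p=cast([(330,137.5),(330,104),(330,172)],.062,K,E);print(p)
o=ctrl.get_obs();print(o['tool_pos'],tr(o['tool_pos'][:2],p[0,:2],o['orientation'][2]))
r=cast([(82,218),(56,45)],.073,K,E);print('roof front',r)
```

```text
[[ 0.55673024  0.00138213  0.062     ]
 [ 0.58851629  0.00482414  0.062     ]
 [ 0.52181556 -0.00239867  0.062     ]]
[0.4987967  0.00422169 0.19356918] [57.4  8.7]
roof front [[0.4493747  0.25195297 0.073     ]
 [0.61311169 0.25355552 0.073     ]]
```

Emit:
apply_moves([
  {"travel": [29,4,0],"roll": 0,"jaw": 40},
  {"travel": [28.5,4.5,0],"roll": 0,"jaw": 40},
  {"travel": [0,0,35],"roll": 0,"jaw": 40},
  {"travel": [0,0,35],"roll": 0,"jaw": 40},
  {"travel": [0,0,30],"roll": 0,"jaw": 40},
  {"travel": [0,0,0],"roll": 0,"jaw": 40},
  {"travel": [0,0,0],"roll": 0,"jaw": 40},
])

```text
clock: 38.5
tool_pos: [0.557, 0.002, 0.0934]
orientation: [179.9, 0.1, 5.9]
force: [0.3, 0.2, 1.4]
opening: 0.0399
gripper_force: 0.0
```

Emit:
apply_moves([
  {"travel": [0,0,25],"roll": 0,"jaw": 40},
  {"travel": [0,0,20],"roll": 0,"jaw": 40},
  {"travel": [0,0,20],"roll": 0,"jaw": 40},
  {"travel": [0,0,0],"roll": 0,"jaw": 40},
  {"travel": [0,0,0],"roll": 0,"jaw": 0},
  {"travel": [0,0,0],"roll": 0,"jaw": 0},
  {"travel": [0,0,0],"roll": 0,"jaw": 0},
  {"travel": [0,0,0],"roll": 0,"jaw": 0},
  {"travel": [0,0,0],"roll": 0,"jaw": 0},
  {"travel": [0,0,0],"roll": 0,"jaw": 0},
])

```text
clock: 39.5
tool_pos: [0.5574, 0.0015, 0.0296]
orientation: [180.0, -0.1, 5.8]
force: [-1.6, -2.2, 6.3]
opening: 0.0098
gripper_force: 30.0
```

Emit:
apply_moves([
  {"travel": [0,-5,0],"roll": 0,"jaw": 0},
  {"travel": [0,-10,0],"roll": 0,"jaw": 0},
  {"travel": [0,-14,0],"roll": 0,"jaw": 0},
  {"travel": [0,-14,0],"roll": 0,"jaw": 0},
  {"travel": [0,-14,0],"roll": 0,"jaw": 0},
  {"travel": [0,-14,0],"roll": 0,"jaw": 0},
  {"travel": [0,-14,0],"roll": 0,"jaw": 0},
  {"travel": [0,-10,0],"roll": 0,"jaw": 0},
  {"travel": [0,-5,0],"roll": 0,"jaw": 0},
])

```text
clock: 40.4
tool_pos: [0.547, 0.1003, 0.0296]
orientation: [179.9, 0.0, 5.9]
force: [0.8, -11.1, 7.1]
opening: 0.0098
gripper_force: 30.0
```

Emit:
apply_moves([
  {"travel": [0,-5,0],"roll": 0,"jaw": 0},
  {"travel": [0,-10,0],"roll": 0,"jaw": 0},
  {"travel": [0,-14,0],"roll": 0,"jaw": 0},
  {"travel": [0,-14,0],"roll": 0,"jaw": 0},
  {"travel": [0,-14,0],"roll": 0,"jaw": 0},
  {"travel": [0,-14,0],"roll": 0,"jaw": 0},
  {"travel": [0,-14,0],"roll": 0,"jaw": 0},
  {"travel": [0,-10,0],"roll": 0,"jaw": 0},
  {"travel": [0,-5,0],"roll": 0,"jaw": 0},
])

```text
clock: 41.3
tool_pos: [0.5367, 0.1993, 0.0296]
orientation: [179.9, 0.0, 5.9]
force: [0.3, -11.2, 8.6]
opening: 0.0097
gripper_force: 30.0
```

Emit:
apply_moves([
  {"travel": [0,-3,0],"roll": 0,"jaw": 0},
  {"travel": [0,-3,0],"roll": 0,"jaw": 0},
  {"travel": [0,-2,0],"roll": 0,"jaw": 0},
  {"travel": [0,0,0],"roll": 0,"jaw": 0},
])

```text
clock: 41.7
tool_pos: [0.5358, 0.2068, 0.0296]
orientation: [179.9, 0.0, 5.8]
force: [0.6, -9.6, 8.8]
opening: 0.0098
gripper_force: 30.0
```

Emit:
apply_moves([
  {"travel": [0,-1.5,0],"roll": 0,"jaw": 0},
  {"travel": [0,-1.5,0],"roll": 0,"jaw": 0},
  {"travel": [0,0,0],"roll": 0,"jaw": 0},
])

```text
clock: 42.0
tool_pos: [0.5355, 0.2095, 0.0296]
orientation: [179.9, 0.1, 5.8]
force: [0.6, -10.6, 10.2]
opening: 0.0101
gripper_force: 30.0
```

Emit:
apply_moves([
  {"travel": [0,-1.5,0],"roll": 0,"jaw": 0},
  {"travel": [0,-1.5,0],"roll": 0,"jaw": 0},
  {"travel": [0,0,0],"roll": 0,"jaw": 0},
])

```text
clock: 42.3
tool_pos: [0.5352, 0.2124, 0.0296]
orientation: [179.9, 0.1, 5.8]
force: [0.9, -11.4, 9.4]
opening: 0.0094
gripper_force: 30.0
```

Emit:
apply_moves([
  {"travel": [0,-1.5,0],"roll": 0,"jaw": 0},
  {"travel": [0,0,0],"roll": 0,"jaw": 0},
])

```text
clock: 42.5
tool_pos: [0.535, 0.2139, 0.0296]
orientation: [179.9, 0.1, 5.8]
force: [0.5, -11.1, 10.6]
opening: 0.0101
gripper_force: 30.0
```

Emit:
apply_moves([
  {"travel": [0,-1.5,0],"roll": 0,"jaw": 0},
  {"travel": [0,0,0],"roll": 0,"jaw": 0},
])

```text
clock: 42.7
tool_pos: [0.5349, 0.2154, 0.0296]
orientation: [179.9, 0.1, 5.8]
force: [1.0, -11.1, 10.9]
opening: 0.0099
gripper_force: 30.0
```

Emit:
apply_moves([
  {"travel": [0,-1.5,0],"roll": 0,"jaw": 0},
  {"travel": [0,0,0],"roll": 0,"jaw": 0},
])

```text
clock: 42.9
tool_pos: [0.5347, 0.2168, 0.0296]
orientation: [179.8, 0.1, 5.8]
force: [1.1, -11.3, 9.9]
opening: 0.0097
gripper_force: 30.0
```

Emit:
apply_moves([
  {"travel": [0,-1.5,0],"roll": 0,"jaw": 0},
  {"travel": [0,0,0],"roll": 0,"jaw": 0},
])

```text
clock: 43.1
tool_pos: [0.5346, 0.2183, 0.0296]
orientation: [179.8, 0.1, 5.8]
force: [0.1, -12.0, 9.4]
opening: 0.0098
gripper_force: 30.0
```

Emit:
apply_moves([
  {"travel": [0,-1.5,0],"roll": 0,"jaw": 0},
  {"travel": [0,0,0],"roll": 0,"jaw": 0},
])

```text
clock: 43.3
tool_pos: [0.5344, 0.2198, 0.0296]
orientation: [179.8, 0.1, 5.8]
force: [1.9, -11.4, 9.7]
opening: 0.0099
gripper_force: 30.0
```

Emit:
apply_moves([
  {"travel": [0,-1.5,0],"roll": 0,"jaw": 0},
  {"travel": [0,0,0],"roll": 0,"jaw": 0},
])

```text
clock: 43.5
tool_pos: [0.5341, 0.2199, 0.0296]
orientation: [179.7, 0.1, 5.8]
force: [3.1, -16.4, 11.8]
opening: 0.0097
gripper_force: 30.0
```

Emit:
apply_moves([
  {"travel": [0,-1.5,0],"roll": 0,"jaw": 0},
  {"travel": [0,0,0],"roll": 0,"jaw": 0},
])

```text
clock: 43.7
tool_pos: [0.5336, 0.22, 0.0296]
orientation: [179.6, 0.2, 5.8]
force: [4.2, -22.4, 13.8]
opening: 0.0097
gripper_force: 30.0
```

Run:
```python
from h import *
# rack front edge: refine from w1 and w16 rows along the roof front, to bound home
for f,rows,lo,hi in (('w1',(90,120,150,180,205),250,300),('w16',(80,110,140,170,200),50,100)):
    im=cv2.GaussianBlur(cv2.imread(f'pics/{f}.png'),(3,3),0);d=np.load(f'pics/{f}.npz')
    for r in rows:
        g=im[r].astype(int); s=g[:,2]-g[:,0]; k=lo+int(np.argmax(np.abs(np.diff(s[lo:hi])))); e=lo+int(np.argmax(np.abs(np.diff(g.sum(1)[lo:hi]))))
        print(f,r,k,e,cast([(e+.5,r)],.073,d['K'],d['E'])[0,:2].round(4))
```

```text
w1 90 268 267 [0.5928 0.2649]
w1 120 269 268 [0.5634 0.2625]
w1 150 270 270 [0.5325 0.259 ]
w1 180 273 271 [0.4996 0.2563]
w1 205 273 272 [0.4707 0.2537]
w16 80 54 51 [0.5832 0.2622]
w16 110 61 58 [0.557  0.2598]
w16 140 68 65 [0.5294 0.2574]
w16 170 75 72 [0.5001 0.2547]
w16 200 82 79 [0.4691 0.2519]
```

Force rose sharply at y = 0.220. The roof edge puts home at about 0.2185 and the stop at 0.2205, so the tray is on the stop. I'll relieve the push and let go with a narrow opening.

Emit:
apply_moves([
  {"travel": [0,2.5,0],"roll": 0,"jaw": 0},
  {"travel": [0,0.5,0],"roll": 0,"jaw": 0},
  {"travel": [0,0,0],"roll": 0,"jaw": 0},
  {"travel": [0,0,0],"roll": 0,"jaw": 22},
  {"travel": [0,0,0],"roll": 0,"jaw": 22},
  {"travel": [0,0,0],"roll": 0,"jaw": 22},
])

```text
clock: 44.3
tool_pos: [0.5345, 0.2223, 0.0287]
orientation: [-180.0, -0.0, 5.8]
force: [0.7, -0.3, 0.4]
opening: 0.0215
gripper_force: 0.0
```

Emit:
apply_moves([
  {"travel": [0,0,-10],"roll": 0,"jaw": 22},
  {"travel": [0,0,-20],"roll": 0,"jaw": 22},
  {"travel": [0,0,-40],"roll": 0,"jaw": 22},
  {"travel": [0,0,-40],"roll": 0,"jaw": 22},
  {"travel": [-20,30,-40],"roll": 0,"jaw": 40},
  {"travel": [-20,30,-20],"roll": 0,"jaw": 40},
  {"travel": [0,0,0],"roll": 0,"jaw": 40},
  {"travel": [0,0,0],"roll": 0,"jaw": 40},
])

```text
clock: 45.1
tool_pos: [0.5021, 0.1604, 0.1975]
orientation: [-179.9, -0.1, 5.8]
force: [0.1, 1.5, -0.0]
opening: 0.0397
gripper_force: 0.0
```

Run:
```python
from h import *
im,K,E=snap('wrist','w17'); a=snap('scene','s17')[0]
m=(im.max(2)<90).astype(np.uint8)*255; m[232:]=0
for c in cv2.findContours(m,0,1)[0]:
    if cv2.contourArea(c)>150: b=cv2.minAreaRect(c);print(b,cast([b[0]],.062,K,E))
cv2.imwrite('pics/w17b.png',np.vstack([im[:290],cv2.resize(a[110:250,200:500],(640,299),interpolation=cv2.INTER_CUBIC)]))
```

```text
((533.5, 214.5), (33.0, 71.0), 90.0) [[ 0.50026881 -0.07354142  0.062     ]]
((272.1365661621094, 157.41453552246094), (65.18787384033203, 15.34772777557373), 87.70938873291016) [[0.53385135 0.21578121 0.062     ]]
```

View pics/w17b.png

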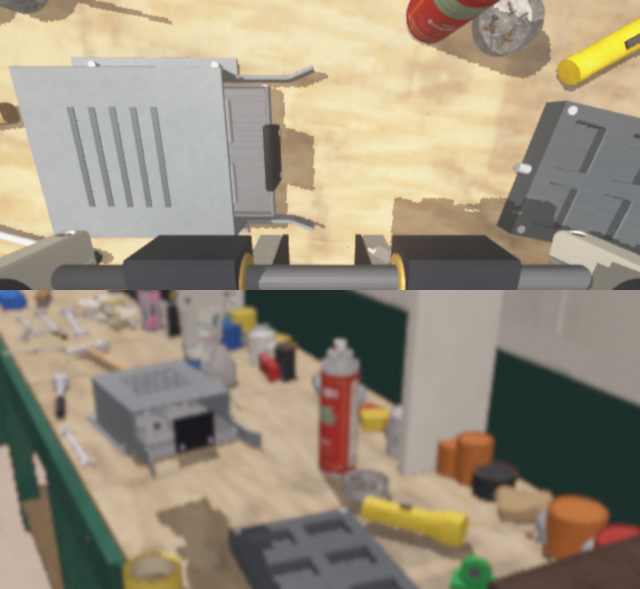

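Run:
```python
from h import *
im=cv2.GaussianBlur(cv2.imread('pics/w17.png'),(3,3),0).astype(int);d=np.load('pics/w17.npz');K,E=d['K'],d['E']
v=np.array([-np.sin(np.radians(5.9)),np.cos(np.radians(5.9))])
for r in (95,105,115,200,210):
    g=im[r].sum(1);dd=np.diff(g)
    a=215+np.argmax(abs(dd[215:245])); w=262+int(np.argmin(dd[262:282]))
    A=cast([(a+.5,r)],.073,K,E)[0,:2];W=cast([(w+.5,r)],.018,K,E)[0,:2]
    print(r,a,w,'overhang mm',((A-W)@v*1000).round(1),[(i,int(dd[i])) for i in range(215,285) if abs(dd[i])>40])
```

```text
95 221 267 overhang mm 33.7 [(221, -62), (222, -57), (267, -52), (270, 43), (282, 59), (283, 79), (284, 42)]
105 222 268 overhang mm 34.1 [(222, -60), (227, -49), (268, -43), (283, 63), (284, 76)]
115 223 268 overhang mm 33.5 [(223, -63), (225, 43), (228, -51), (268, -54), (271, 44), (283, 58), (284, 67)]
200 230 272 overhang mm 34.0 [(230, -58), (235, -43), (272, -49)]
210 231 272 overhang mm 33.3 [(231, -68), (232, -41)]
```

The tray end shows 33–34 mm past the roof edge. Home is 35 mm and the stop is 33 mm, so it is fully home with the gripper clear. I'm handing in.

```bash
python3 -c "
from plant import ctrl
print(ctrl.close_job())"
```

```text
the job is handed in; nothing more can be done
None
```

Job handed in at about 45 s: all four lugs stood upright on the tray before I slid it to the back stop (within about 2 mm of home) and let go; I could not see them all after that, and the bystanders were not touched.

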